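# Pack the wax-melting kit tray

### The arm

A 7-joint arm with a two-finger parallel gripper is mounted at the origin on the work surface. World frame = base frame: x ahead of the robot, y to its left, z up, the work surface at z = 0. Lengths are in m, angles in rad, forces in N, time in s.
With the tool pointing down it reaches from about 0.4 to 0.85 m from the base axis. Payload 4.5 kg.
Tool frame: the origin (TCP) lies midway between the tips of the shut fingers; the grasp point (between the pads) lies 19 mm behind it; x points along the fingers, z is the direction in which the jaws open and shut, and the axes are right-handed (so a half turn about x gives the same grasp; the last joint's range is limited). The gripper opens to 85 mm and grips with 20 to 120 N. Pads are 22 mm wide; open, the fingers measure 114 mm over their backs; the gripper's body (76 mm by 85 mm) begins 54 mm behind the grasp point. The pads swing forward as they close: fully open they stand 13 mm farther back than shut.
Start: joints at [1.3, 0.689, -0.195, 1.565, 0.157, 0.902, -0.215], TCP at [0.188, -0.596, 0.231] pointing down, gripper open.
Joint ranges: [-3.01, 3.01], [-0.46, 2.08], [-1.47, 1.51], [0.13, 2.56], [-1, 4.14], [0.04, 2.09], [-2.66, 2.66]. Speed limits (rad/s): [2.57, 2.57, 3.14, 3.14, 3.14, 3.14, 3.14].

### API

Orientations are given as a unit quaternion [w, x, y, z].
In Python, from rig import robot, cams, ticket gives the robot as it stands.
- The arm moves only by the tool arm_command, never from a script. Its argument "commands" is a list of rows, each a list of 3 entries, a list of its own where there are three numbers: the gripper command: -1 is shut, 1 is fully open, values between are in proportion, then the shift along the tool's x, y, z in cm, then the turn, a rotation vector about the tool's x, y, z in degrees. A call has exactly 5 rows; each row shifts and turns the pose as measured when the row begins, along the tool's axes as they then stand; what a row does not reach is not made up. A row lasts 1/8 s, in which the tool goes at most 62.5 mm and 10.7 degrees, less where a joint would pass 70% of its speed; a pose out of reach is approached as far as the arm can. A call is refused whole if a number of a shift passes 6.25 or a number of a turn 10.7, either way. A call with a gripper value outside its range is refused whole. The fingers move at their own pace and stop on an object; "squeeze" is the grip in N (left out, the last holds). Time passes only in rows, so rows that do not move let the fingers close, or fill a call up. It gives the time, the measured TCP pose, the force and the opening at its end, in the units of the state.
- robot.sense(): the state, without advancing time (a new reading comes with each control period).
- cams.grab_frame(name): name is "scene" or "top" or "wrist"; returns the picture (420x560x3 uint8, blue, green, red); there is no depth.
- cams.calibration(name): a dict with "vfov" (degrees; the focal length in pixels is half the picture's height over the tangent of half this angle, whatever the lens; pixels are square), "cx", "cy" (the principal point, pixels), "R" (3x3) and "t" (3): a world point X has camera coordinates R X + t. Camera axes: x right, y down, z forward; pixel columns grow to the right and rows downward; lengths in m; the calibration is good to about 2 mm. A picture is of the moment at which its call begins: read the wrist's pose just before it. calibration takes no time and is no camera call; for the wrist camera it gives the pose at the moment of the call.
- ticket.job_done(): hands the job in, once; it reports no verdict.
The state is a dict: "time": time; "qpos": joint angles; "joint_vel": joint speeds; "joint_efforts": joint torques, N m; "tool_pos": TCP position; "tool_rot": TCP orientation; "force": force on the tool from outside, world axes, zero at the start; "torque": the same for the moment, N m; "grip_width": opening from 0.0 (shut) to 1.0 (fully open).
Only numpy, scipy, OpenCV 4.12 (cv2) and the standard library are available. Lean on these libraries where they do the work, as an engineer would, in place of code of your own. Each camera call takes 0.05 s, during which the arm holds its last target. There are 200 camera calls.

### The job

Pack the kit tray: first nest all the melting pans that are there, one inside the other, in the middle of the green felt spot, their handles fanned like a hand of cards with at least one and a half handle widths of free space between any two at mid-grip. Only then stand the tall jars upright in the narrow jar bay, and when the tray is full press the yellow treadle fully down to its stop for a moment and let it spring back up, to print the tray's label. Leave the label roll and the tape dispenser where they are.

Things in the scene. Friction and masses are not known exactly. Their poses are not given: they have to be found in the camera images.
- pan_xl: blue enamel melting pan, an open round cup with one long straight handle: rim 112 mm and foot 96 mm across, 38 mm high, wall 3 mm, floor 4 mm thick, 0.13 kg. Origin at the centre of its underside, z up, the handle points along its own +x. The handle is a level bar 18 mm wide and 7 mm thick, its top flush with the rim, reaching 130 mm from the pan's axis. May be absent
- pan_xl_grip (a point): middle of the blue pan's handle grip, 105 mm from the pan's axis and 34.5 mm above its underside
- pan_l: white enamel melting pan, an open round cup with one long straight handle: rim 93 mm and foot 77 mm across, 44 mm high, wall 3 mm, floor 4 mm thick, 0.13 kg. Origin at the centre of its underside, z up, the handle points along its own +x. The handle is a level bar 18 mm wide and 7 mm thick, its top flush with the rim, reaching 130 mm from the pan's axis. May be absent
- pan_l_grip (a point): middle of the white pan's handle grip, 105 mm from the pan's axis and 40.5 mm above its underside
- pan_m: red enamel melting pan, an open round cup with one long straight handle: rim 74 mm and foot 58 mm across, 50 mm high, wall 3 mm, floor 4 mm thick, 0.13 kg. Origin at the centre of its underside, z up, the handle points along its own +x. The handle is a level bar 18 mm wide and 7 mm thick, its top flush with the rim, reaching 130 mm from the pan's axis. May be absent
- pan_m_grip (a point): middle of the red pan's handle grip, 105 mm from the pan's axis and 46.5 mm above its underside
- pan_s: yellow enamel melting pan, an open round cup with one long straight handle: rim 55 mm and foot 39 mm across, 56 mm high, wall 3 mm, floor 4 mm thick, 0.13 kg. Origin at the centre of its underside, z up, the handle points along its own +x. The handle is a level bar 18 mm wide and 7 mm thick, its top flush with the rim, reaching 130 mm from the pan's axis. May be absent
- pan_s_grip (a point): middle of the yellow pan's handle grip, 105 mm from the pan's axis and 52.5 mm above its underside
- tray: fixed grey kit tray, 190 mm (x) by 250 mm (y), floor 5 mm thick, walls and the divider 18 mm high; origin at the centre of its underside. The wider bay at its +y side holds the pans, the narrow bay at its -y side the jars. Its -x side faces the robot roughly
- nest (a point): centre of the round green felt spot, 150 mm across, on the floor of the tray's wider bay; axes as the tray's. Pans standing here, one inside the other, rest floor on floor, so each pan adds 4 mm of height
- jar_bay (a point): centre of the floor of the tray's narrow jar bay (180 mm along the tray's x, 73 mm along its y, paper liner); axes as the tray's
- jar_a: closed amber jar with a black cap, 44 mm across and 115 mm tall, 0.15 kg; origin at the centre of its underside, z up. May be absent
- jar_b: closed amber jar with a black cap, 44 mm across and 115 mm tall, 0.15 kg; origin at the centre of its underside, z up. May be absent
- jar_c: closed amber jar with a black cap, 44 mm across and 115 mm tall, 0.15 kg; origin at the centre of its underside, z up. May be absent
- treadle (a joint): hinged spring treadle: 0 when up, grows as it is pushed down, 0.2 rad at its stop; springs back by itself. About 2.5 N on the toe starts it, about 7 N holds it at the stop
- treadle_toe (a point): point on the top face of the yellow treadle, on its black ribbed rubber pad, 105 mm from the hinge; about 45 mm above the table when up; it goes down about 20 mm at the stop. The plate is 60 mm wide and 125 mm long and lies across in front of the robot, hinged at its +y end, the pad at its -y end
- label_roll: roll of labels standing on the bench, 90 mm across, 60 mm high; a bystander
- tape_gun: red tape dispenser with a clear roll, 130 mm long, 70 mm high; a bystander

How it is judged:
On the way, in this order (a step that is already met when the one before it is completed fails the run):
1. all pans nested on the felt spot with fanned handles, while no jar is in the jar bay yet (horizontal distance between each of pan_xl, pan_l, pan_m, pan_s and nest below 0.03 m and z of each of pan_xl, pan_l, pan_m, pan_s in the frame of nest below 0.022 m and angle between each of pan_xl, pan_l, pan_m, pan_s's own z axis and vertical below 0.12 rad and linear speed of each of pan_xl, pan_l, pan_m, pan_s below 0.03 m/s and horizontal distance between each of pan_l_grip, pan_m_grip, pan_s_grip and pan_xl_grip above 0.038 m and horizontal distance between each of pan_m_grip, pan_s_grip and pan_l_grip above 0.038 m and horizontal distance between pan_s_grip and pan_m_grip above 0.038 m and (x of jar_a in the frame of jar_bay above 0.095 m or x of jar_a in the frame of jar_bay below -0.095 m or y of jar_a in the frame of jar_bay above 0.05 m or y of jar_a in the frame of jar_bay below -0.05 m or z of jar_a in the frame of jar_bay above 0.03 m) and (x of jar_b in the frame of jar_bay above 0.095 m or x of jar_b in the frame of jar_bay below -0.095 m or y of jar_b in the frame of jar_bay above 0.05 m or y of jar_b in the frame of jar_bay below -0.05 m or z of jar_b in the frame of jar_bay above 0.03 m) and (x of jar_c in the frame of jar_bay above 0.095 m or x of jar_c in the frame of jar_bay below -0.095 m or y of jar_c in the frame of jar_bay above 0.05 m or y of jar_c in the frame of jar_bay below -0.05 m or z of jar_c in the frame of jar_bay above 0.03 m)), for 0.3 s.
2. all jars upright in the jar bay (x of jar_a in the frame of jar_bay between -0.085 and 0.085 m and y of jar_a in the frame of jar_bay between -0.03 and 0.03 m and z of jar_a in the frame of jar_bay between -0.006 and 0.012 m and angle between each of jar_a, jar_b, jar_c's own z axis and vertical below 0.12 rad and linear speed of each of jar_a, jar_b, jar_c below 0.03 m/s and x of jar_b in the frame of jar_bay between -0.085 and 0.085 m and y of jar_b in the frame of jar_bay between -0.03 and 0.03 m and z of jar_b in the frame of jar_bay between -0.006 and 0.012 m and x of jar_c in the frame of jar_bay between -0.085 and 0.085 m and y of jar_c in the frame of jar_bay between -0.03 and 0.03 m and z of jar_c in the frame of jar_bay between -0.006 and 0.012 m), for 0.3 s.
3. the treadle pressed down to its stop (value of joint treadle above 0.18 rad), for 0.2 s.
At the end, for the whole second after the job is handed in: Pans upright, nested, axes within 30 mm of the felt centre, feet under 22 mm above the tray floor, grip points of any two handles over 38 mm apart; jars upright in the jar bay (within 85 mm along, 30 mm across of its centre); treadle up again (below 0.04 rad); all released and at rest (all of step 2 and horizontal distance between each of pan_xl, pan_l, pan_m, pan_s and nest below 0.03 m and z of each of pan_xl, pan_l, pan_m, pan_s in the frame of nest below 0.022 m and angle between each of pan_xl, pan_l, pan_m, pan_s's own z axis and vertical below 0.12 rad and linear speed of each of pan_xl, pan_l, pan_m, pan_s below 0.03 m/s and horizontal distance between each of pan_l_grip, pan_m_grip, pan_s_grip and pan_xl_grip above 0.038 m and horizontal distance between each of pan_m_grip, pan_s_grip and pan_l_grip above 0.038 m and horizontal distance between pan_s_grip and pan_m_grip above 0.038 m and value of joint treadle below 0.04 rad); the robot touches nothing.
It fails at once if a bystander is moved more than 30 mm (distance of any of label_roll, tape_gun from where it was at the start of the episode above 0.03 m).
Of pan_xl, pan_l, pan_m, pan_s, jar_a, jar_b, jar_c only 6 to 7 are there at a start; the rules pass over those that are not, and their reading is None.
At some moment in a run one of pan_xl, pan_l, pan_m, pan_s may be knocked a few centimetres aside while the robot is not near it.
Once in a run the grip may slacken for a moment while it holds something.
It also fails if it takes over 210 s, if anything falls off the work surface, if the arm or the gripper's body presses on something with over 40 N, if the wrist force passes 120 N, or if a joint passes its speed limit or range.

## Working session

There is one attempt and no reset: what is moved stays moved. The work goes in short steps, Python scripts to look and compute and a tool call to move; the robot and the scene stay as the last step left them, time stands still between calls to the robot, and variables do not carry over. Pictures are saved under pics/ and viewed, about 12 in all and at most 16, crops included, and the job is handed in when it is done.

Besides the shell and the picture viewer there is one more tool, called after ">>>" by a JSON object that holds its "name" and its "arguments", one argument or row to a line. arm_command: Moves the arm, as the interface text tells. Its arguments: {"type":"object","properties":{"commands":{"type":"array","items":{"type":"array"}},"squeeze":{"type":"number"}},"required":["commands"]}

```bash
ls; mkdir -p pics; python3 - <<'E'
from rig import robot,cams
import cv2,numpy as np
s=robot.sense(); print(s)
for n in ("scene","top","wrist"):
    c=cams.calibration(n); print(n,c)
    im=cams.grab_frame(n); cv2.imwrite(f"pics/0{n}.png",im)
E
```

```text
pics
{'time': 0.0, 'qpos': array([ 1.29980418,  0.69004858, -0.19451719,  1.56641453,  0.15729274,
        0.90248949, -0.21511563]), 'joint_vel': array([ 0.00335207,  0.00091247, -0.00091606, -0.00214633,  0.0017045 ,
        0.00047474, -0.00173279]), 'joint_efforts': array([-1.59094443e-04, -5.39608777e+01, -1.26712181e+00, -1.58543587e+01,
        9.02826665e-03,  9.48499306e-03, -1.52649119e-05]), 'tool_pos': array([ 0.18730531, -0.595548  ,  0.23042504]), 'tool_rot': array([ 0.56953701,  0.41865348,  0.57071103, -0.41790642]), 'force': array([-0.01897036,  0.2573053 ,  0.56407803]), 'torque': array([ 0.00649903,  0.01578308, -0.01000454]), 'grip_width': 1.0015324398901118}
scene {'vfov': 55.43395456819081, 'cx': 278.92322778041097, 'cy': 206.31320703613218, 'R': array([[ 0.01490513,  0.99985112,  0.00869377],
       [ 0.80350423, -0.00680229, -0.59526017],
       [-0.59511241,  0.01585792, -0.80348599]]), 't': array([ 0.00680258, -0.39985619,  1.35427846])}
top {'vfov': 52.700998548590654, 'cx': 282.4880960762774, 'cy': 213.3459866798221, 'R': array([[-0.00383092, -0.99995986, -0.00809901],
       [-0.98491864,  0.005174  , -0.17294073],
       [ 0.17297569,  0.00731434, -0.98489893]]), 't': array([-0.00473954,  0.57118874,  1.03275801])}
wrist {'vfov': 62.198887869854616, 'cx': 285.4257667969601, 'cy': 211.47416593406064, 'R': array([[ 0.29983911, -0.95398771, -0.00198839],
       [-0.92047434, -0.28985219,  0.26213108],
       [-0.25064617, -0.07676689, -0.96503023]]), 't': array([-0.62318424, -0.03406932,  0.37948028])}
```

View pics/0top.png

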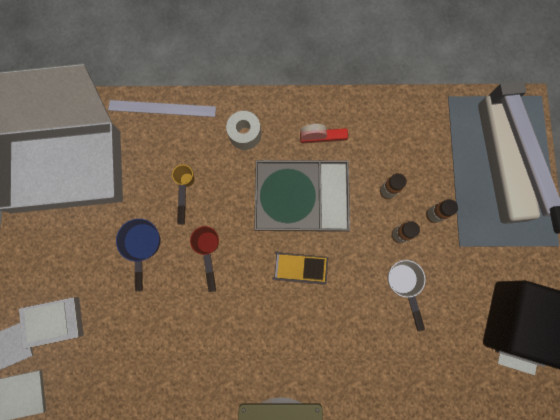

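View pics/0scene.png

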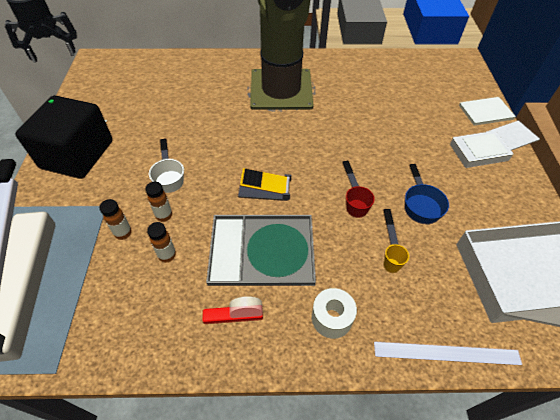

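Top view: all 7 objects are present. Blue pan (138,240), yellow (182,176), red (205,240), white (406,279), jars at (394,186), (442,211) and (406,232), tray (302,196), treadle (300,268) with its pad at (314,268), roll (243,128), tape (322,134). All the handles point towards the robot.

```bash
cat > h.py <<'E'
import numpy as np, cv2
from scipy.spatial.transform import Rotation as Ro
from rig import robot,cams
def calib(n):
    c=cams.calibration(n); f=210/np.tan(np.radians(c["vfov"])/2); return f,c["cx"],c["cy"],np.array(c["R"]),np.array(c["t"])
def cast(px,z,c):
    f,cx,cy,R,t=c; px=np.atleast_2d(np.asarray(px,float)); o=-R.T@t
    d=np.c_[(px[:,0]-cx)/f,(px[:,1]-cy)/f,np.ones(len(px))]@R
    zz=np.broadcast_to(z,(len(px),)); return o+d*((zz-o[2])/d[:,2])[:,None]
def proj(X,c):
    f,cx,cy,R,t=c; X=np.atleast_2d(X)@R.T+t; return np.c_[f*X[:,0]/X[:,2]+cx,f*X[:,1]/X[:,2]+cy]
H=dict(xl=.038,l=.044,m=.050,s=.056); RIM=dict(xl=.056,l=.0465,m=.037,s=.0275)
def rot():
    q=robot.sense()["tool_rot"]; return Ro.from_quat([q[1],q[2],q[3],q[0]])
def down(phi):
    """tool down, jaws perpendicular to handle direction phi (rad): x=-z world, z=jaw dir; y along +-handle"""
    x=np.array([0,0,-1.]); z=np.array([-np.sin(phi),np.cos(phi),0]); return Ro.from_matrix(np.c_[x,np.cross(z,x),z])
def plan(wps,p=None,R=None):
    """wps: list of (pos,phi,grip,pad rows) -> prints rows; half-turn symmetric choice by nearest to current"""
    s=robot.sense(); p=s["tool_pos"].copy() if p is None else p; R=rot() if R is None else R; rows=[]
    for pos,phi,g,extra in wps:
        pos=np.array(pos,float); c=[down(phi),down(phi+np.pi)]
        T=min(c,key=lambda q:(R.inv()*q).magnitude()) if phi is not None else R
        rv=(R.inv()*T).as_rotvec(); n=max(1,int(np.ceil(np.degrees(np.abs(rv).max())/9.5)),int(np.ceil(np.linalg.norm(pos-p)/.05)))
        for i in range(n):
            d=R.inv().apply((pos-p)/(n-i))*100; r=np.degrees((R.inv()*T).as_rotvec())/(n-i)
            d=np.round(d,1)+0; r=np.round(r,1)+0; rows.append([g,d.tolist(),r.tolist()])
            p=p+R.apply(d/100); R=R*Ro.from_rotvec(np.radians(r))
        rows+= [[g,[0,0,0],[0,0,0]]]*extra
    while len(rows)%5: rows.append([rows[-1][0],[0,0,0],[0,0,0]])
    for i in range(0,len(rows),5): print(str(rows[i:i+5]).replace(".0,",",").replace(".0]","]").replace(" ",""))
    return p,R
def shot(n,name):
    c=calib(n); im=cams.grab_frame(n); cv2.imwrite(f"pics/{name}.png",im); return im,c
def blob(im,lo,hi,win,amin=30):
    m=cv2.inRange(cv2.cvtColor(im,cv2.COLOR_BGR2HSV),lo,hi); k=np.zeros_like(m); x0,y0,x1,y1=win; k[y0:y1,x0:x1]=m[y0:y1,x0:x1]
    cs=[q for q in cv2.findContours(k,cv2.RETR_EXTERNAL,cv2.CHAIN_APPROX_NONE)[0] if cv2.contourArea(q)>=amin]
    return max(cs,key=cv2.contourArea)[:,0,:] if cs else None
E
python3 - <<'E'
from h import *
c=calib("top"); im=cv2.imread("pics/0top.png")
cup=dict(xl=((100,80,30),(130,255,255),(110,215,165,270)),l=((0,0,110),(180,60,255),(380,255,430,300)),m=((0,150,40),(10,255,255),(185,220,222,258)),s=((18,150,60),(35,255,255),(165,160,200,190)))
hw=dict(xl=(125,250,155,295),l=(405,297,430,335),m=(200,255,222,295),s=(172,185,195,228))
for k in cup:
    b=blob(im,*cup[k]); w=cast(b,H[k],c)[:,:2]; (cc,r)=cv2.minEnclosingCircle(w.astype(np.float32))
    h=blob(im,(0,0,0),(180,255,60),hw[k]); 
    hw_=cast(h,H[k]-.0,c)[:,:2]; rr=cv2.minAreaRect(hw_.astype(np.float32)); hc=np.array(rr[0])
    v=hc-cc; print(k,"cup",np.round(cc,3),round(r,4),"handle c",np.round(hc,3),"size",np.round(rr[1],3),"dist",round(np.hypot(*v),3),"dir",round(np.degrees(np.arctan2(v[1],v[0])),1))
tr=cast([(256,162),(348,162),(348,230),(255,230),(319.5,163),(319.5,229)],.018,c); print("tray",np.round(tr,3))
g=blob(im,(60,60,20),(95,255,160),(256,162,320,230)); (cc,r)=cv2.minEnclosingCircle(cast(g,.005,c)[:,:2].astype(np.float32)); print("nest",np.round(cc,3),r)
y=blob(im,(18,150,60),(35,255,255),(270,250,330,285)); print("treadle yellow",np.round(cv2.boxPoints(cv2.minAreaRect(cast(y,.04,c)[:,:2].astype(np.float32))),3))
print("pad",np.round(cast([(305,259),(325,259),(325,279),(304,279)],.044,c),3))
for p in [(397,181),(448,207),(411,229)]: print("jar cap",np.round(cast(p,.115,c),3))
print("roll",cast((243,128),.06,c).round(3),"tape",cast([(300,134),(348,134)],.035,c).round(3))
E
```

```text
xl cup [0.504 0.352] 0.053 handle c [0.402 0.357] size [0.045 0.015] dist 0.101 dir 177.3
l cup [ 0.407 -0.316] 0.0471 handle c [ 0.304 -0.338] size [0.046 0.017] dist 0.105 dir -167.6
m cup [0.504 0.191] 0.0367 handle c [0.402 0.173] size [0.046 0.017] dist 0.104 dir -169.7
s cup [0.672 0.249] 0.0308 handle c [0.57  0.251] size [0.047 0.015] dist 0.102 dir 179.3
tray [[ 0.717  0.064  0.018]
 [ 0.716 -0.183  0.018]
 [ 0.532 -0.178  0.018]
 [ 0.533  0.065  0.018]
 [ 0.713 -0.107  0.018]
 [ 0.535 -0.104  0.018]]
nest [ 0.629 -0.02 ] 0.07307378947734833
treadle yellow [[ 0.399 -0.112]
 [ 0.458 -0.117]
 [ 0.469  0.002]
 [ 0.41   0.007]]
pad [[ 0.455 -0.064  0.044]
 [ 0.455 -0.114  0.044]
 [ 0.405 -0.113  0.044]
 [ 0.405 -0.06   0.044]]
jar cap [[ 0.638 -0.286  0.115]]
jar cap [[ 0.573 -0.404  0.115]]
jar cap [[ 0.52  -0.313  0.115]]
roll [[0.797 0.095 0.06 ]] tape [[ 0.789 -0.055  0.035]
 [ 0.788 -0.183  0.035]]
```

```bash
python3 - <<'E'
from h import *
print(rot().as_matrix().round(2))
r=np.radians
plan([((.45,-.30,.24),r(177),0,0),((.44,.05,.24),r(177),0,0),((.40,.353,.17),r(177),0,1)])
E
```

```text
[[-0.    0.95  0.3 ]
 [ 0.    0.3  -0.95]
 [-1.   -0.   -0.  ]]
[[0,[-0.1,4.2,-2.5],[2.6,0,0]],[0,[-0.1,4.1,-2.7],[2.6,0,0]],[0,[-0.1,4,-2.9],[2.5,0,0]],[0,[-0.1,3.9,-3.1],[2.6,0,0]],[0,[-0.1,3.7,-3.3],[2.5,0,0]]]
[[0,[-0.1,3.6,-3.4],[2.6,0,0]],[0,[-0.2,3.4,-3.6],[2.5,0,0]],[0,[-0.1,3.3,-3.8],[2.6,-0.1,0]],[0,[0,-0.4,-5],[0,0,0]],[0,[0,-0.4,-5],[0,0,0]]]
[[0,[0,-0.4,-5],[0,0,0]],[0,[0,-0.4,-5],[0,0,0]],[0,[0,-0.4,-4.9],[0,0,0]],[0,[0,-0.4,-5],[0,0,0]],[0,[0,-0.5,-4.9],[0,0,0]]]
[[0,[1,-0.8,-4.3],[0,0,0]],[0,[1,-0.8,-4.3],[0,0,0]],[0,[1,-0.8,-4.3],[0,0,0]],[0,[1,-0.8,-4.3],[0,0,0]],[0,[1,-0.8,-4.3],[0,0,0]]]
[[0,[1,-0.8,-4.3],[0,0,0]],[0,[1,-0.8,-4.3],[0,0,0]],[0,[0,0,0],[0,0,0]],[0,[0,0,0],[0,0,0]],[0,[0,0,0],[0,0,0]]]
```

>>> {"name": "arm_command", "arguments": {
  "commands": [
    [0,[-0.1,4.2,-2.5],[2.6,0,0]],
    [0,[-0.1,4.1,-2.7],[2.6,0,0]],
    [0,[-0.1,4,-2.9],[2.5,0,0]],
    [0,[-0.1,3.9,-3.1],[2.6,0,0]],
    [0,[-0.1,3.7,-3.3],[2.5,0,0]]
  ],
  "squeeze": 70
}}

```text
time: 0.78
tool_pos: [0.3522, -0.4108, 0.2337]
tool_rot: [0.515, 0.483, 0.517, -0.484]
force: [1.1, -0.6, -0.5]
grip_width: 0.504
```

>>> {"name": "arm_command", "arguments": {
  "commands": [
    [0,[-0.1,3.6,-3.4],[2.6,0,0]],
    [0,[-0.2,3.4,-3.6],[2.5,0,0]],
    [0,[-0.1,3.3,-3.8],[2.6,0,0]],
    [0,[0,-0.4,-5],[0,0,0]],
    [0,[0,-0.4,-5],[0,0,0]]
  ]
}}

```text
time: 1.4
tool_pos: [0.4591, -0.1933, 0.2368]
tool_rot: [0.481, 0.518, 0.481, -0.518]
force: [1.1, -0.3, 0.3]
grip_width: 0.495
```

>>> {"name": "arm_command", "arguments": {
  "commands": [
    [0,[0,-0.4,-5],[0,0,0]],
    [0,[0,-0.4,-5],[0,0,0]],
    [0,[0,-0.4,-5],[0,0,0]],
    [0,[0,-0.4,-5],[0,0,0]],
    [0,[0,-0.5,-5],[0,0,0]]
  ]
}}

```text
time: 2.02
tool_pos: [0.4562, 0.0662, 0.2369]
tool_rot: [0.481, 0.519, 0.482, -0.518]
force: [0.9, 0.1, 0.7]
grip_width: 0.5
```

>>> {"name": "arm_command", "arguments": {
  "commands": [
    [0,[1,-0.8,-4.3],[0,0,0]],
    [0,[1,-0.8,-4.3],[0,0,0]],
    [0,[1,-0.8,-4.3],[0,0,0]],
    [0,[1,-0.8,-4.3],[0,0,0]],
    [0,[1,-0.8,-4.3],[0,0,0]]
  ]
}}

```text
time: 2.65
tool_pos: [0.4314, 0.2922, 0.1863]
tool_rot: [0.482, 0.519, 0.482, -0.516]
force: [0.7, 0.3, 0.4]
grip_width: 0.501
```

>>> {"name": "arm_command", "arguments": {
  "commands": [
    [0,[1,-0.8,-4.3],[0,0,0]],
    [0,[1,-0.8,-4.3],[0,0,0]],
    [0,[0,0,0],[0,0,0]],
    [0,[0,0,0],[0,0,0]],
    [0,[0,0,0],[0,0,0]]
  ]
}}

```text
time: 3.28
tool_pos: [0.419, 0.3846, 0.1641]
tool_rot: [0.483, 0.517, 0.483, -0.516]
force: [0.6, -0.5, 0.4]
grip_width: 0.5
```

```bash
python3 - <<'E'
from h import *
shot("wrist","1wrist"); print(robot.sense()["qpos"].round(2),calib("wrist")[3].round(2), (-calib("wrist")[3].T@calib("wrist")[4]).round(3))
E
```

```text
[-0.85  0.7   0.05  1.81 -0.05  0.62 -2.41] [[-0.07 -1.   -0.  ]
 [-0.96  0.06  0.26]
 [-0.26  0.02 -0.97]] [0.485 0.38  0.308]
```

View pics/1wrist.png

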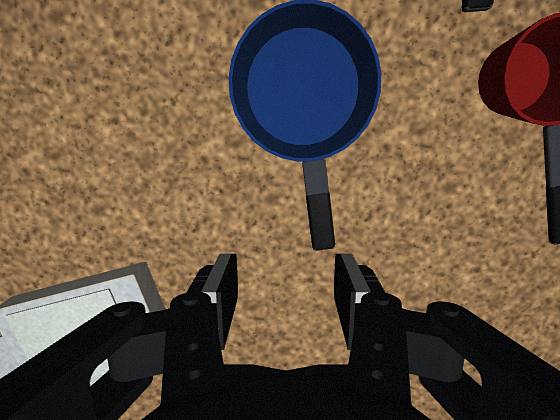

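Wrist view: the blue pan's rim is at (305,80) with radius 75 px, and its handle runs (316,160)→(323,245). Joint 7 is close to its limit, so I'll flip the gripper half a turn before grasping.

```bash
cat >> h.py <<'E'
CUP=dict(xl=((100,80,30),(130,255,255)),l=((0,0,120),(180,50,255)),m=((0,150,40),(10,255,255)),s=((18,150,60),(35,255,255)))
def pan(k,im,c,win,hwin,base=0.):
    """cup centre from rim points (kept at the known radius), handle dir from dark/grey handle contour"""
    b=blob(im,*CUP[k],win); w=cast(b,base+H[k],c)[:,:2].astype(np.float32); cc,r=cv2.minEnclosingCircle(w)
    h=blob(im,(0,0,0),(180,255,75),hwin); hh=cast(h,base+H[k],c)[:,:2].astype(np.float32); hc=np.array(cv2.minAreaRect(hh)[0])
    v=hc-np.array(cc); phi=np.degrees(np.arctan2(v[1],v[0])); print(k,"cup",np.round(cc,4),"r",round(r,4),"hc",hc.round(4),"size",np.round(cv2.minAreaRect(hh)[1],3),"dist",round(float(np.hypot(*v)),4),"phi",round(phi,1))
    return np.array(cc),hc,phi
E
python3 - <<'E'
from h import *
im=cv2.imread("pics/1wrist.png"); c=calib("wrist")
cc,hc,phi=pan("xl",im,c,(225,0,390,165),(290,165,345,255))
hp=np.array(cc)+.090*(hc-cc)/np.hypot(*(hc-cc)); print(hp)
p=np.radians(phi)
R=rot(); T=R*Ro.from_euler('x',180,degrees=True)
s=robot.sense()["tool_pos"]
rows=plan([((*hp,.14),p,0,1),((*hp,.0195),p,0,0),((*hp,.0195),p,-1,4),((*hp,.10),p,-1,2)],s,T)
E
```

```text
xl cup [0.5071 0.3655] r 0.0559 hc [0.4137 0.3591] size [0.071 0.019] dist 0.0936 phi -176.1
[0.41730778 0.35935922]
[[0,[2.4,0,-2.5],[-7.8,0.1,0]],[0,[0,0,0],[0,0,0]],[0,[4,0,0],[0,0,0]],[0,[4,0,0],[0,0,0]],[0,[4.1,0,0],[0,0,0]]]
[[-1,[0,0,0],[0,0,0]],[-1,[0,0,0],[0,0,0]],[-1,[0,0,0],[0,0,0]],[-1,[0,0,0],[0,0,0]],[-1,[0,0,0],[0,0,0]]]
[[-1,[-4,0,0],[0,0,0]],[-1,[-4.1,0,0],[0,0,0]],[-1,[0,0,0],[0,0,0]],[-1,[0,0,0],[0,0,0]],[-1,[0,0,0],[0,0,0]]]
```

>>> {"name": "arm_command", "arguments": {
  "commands": [
    [0,[0,0,0],[10.6,0,0]],
    [0,[0,0,0],[10.6,0,0]],
    [0,[0,0,0],[10.6,0,0]],
    [0,[0,0,0],[10.6,0,0]],
    [0,[0,0,0],[10.6,0,0]]
  ]
}}

```text
time: 3.95
tool_pos: [0.4222, 0.3782, 0.1668]
tool_rot: [0.194, 0.68, 0.197, -0.679]
force: [-1.0, 0.1, -1.0]
grip_width: 0.501
```

```bash
python3 - <<'E'
from h import *
print(robot.sense()["qpos"].round(2), rot().as_matrix().round(2))
E
```

```text
[-1.2   0.82  0.72  1.84 -0.76  0.78 -2.65] [[ 0.    0.53 -0.85]
 [ 0.01 -0.85 -0.53]
 [-1.   -0.   -0.  ]]
```

Turning about +x runs into the joint 7 limit, so I'll go the other way round.

>>> {"name": "arm_command", "arguments": {
  "commands": [
    [0,[0,0,0],[-10.6,0,0]],
    [0,[0,0,0],[-10.6,0,0]],
    [0,[0,0,0],[-10.6,0,0]],
    [0,[0,0,0],[-10.6,0,0]],
    [0,[0,0,0],[-10.6,0,0]]
  ]
}}

```text
time: 4.58
tool_pos: [0.4247, 0.3727, 0.1681]
tool_rot: [0.482, 0.519, 0.48, -0.516]
force: [-0.0, 0.2, 0.3]
grip_width: 0.497
```

>>> {"name": "arm_command", "arguments": {
  "commands": [
    [0,[0,0,0],[-10.6,0,0]],
    [0,[0,0,0],[-10.6,0,0]],
    [0,[0,0,0],[-10.6,0,0]],
    [0,[0,0,0],[-10.6,0,0]],
    [0,[0,0,0],[-10.6,0,0]]
  ]
}}

```text
time: 5.2
tool_pos: [0.4274, 0.3669, 0.1702]
tool_rot: [0.666, 0.246, 0.661, -0.244]
force: [-0.7, -0.1, 0.1]
grip_width: 0.498
```

>>> {"name": "arm_command", "arguments": {
  "commands": [
    [0,[0,0,0],[-10.6,0,0]],
    [0,[0,0,0],[-10.6,0,0]],
    [0,[0,0,0],[-10.6,0,0]],
    [0,[0,0,0],[-10.6,0,0]],
    [0,[0,0,0],[-10.6,0,0]]
  ]
}}

```text
time: 5.82
tool_pos: [0.4304, 0.3604, 0.1722]
tool_rot: [0.705, -0.082, 0.699, 0.081]
force: [-0.6, 0.2, 0.5]
grip_width: 0.5
```

>>> {"name": "arm_command", "arguments": {
  "commands": [
    [0,[0,0,0],[-10.6,0,0]],
    [0,[0,0,0],[-10.6,0,0]],
    [0,[0,0,0],[-10.6,0,0]],
    [0,[0,0,0],[-10.6,0,0]],
    [0,[0,0,0],[-10.6,0,0]]
  ]
}}

```text
time: 6.45
tool_pos: [0.4338, 0.3532, 0.1739]
tool_rot: [0.592, -0.394, 0.587, 0.386]
force: [-0.2, 0.6, 0.3]
grip_width: 0.501
```

```bash
cat > xl1.py <<'E'
from h import *
print(robot.sense()["qpos"].round(2), rot().as_matrix().round(2))
hp=(.4172,.3594); p=np.radians(-176.1)
plan([((*hp,.10),p,0,1),((*hp,.0195),p,0,1),((*hp,.0195),p,-1,4),((*hp,.10),p,-1,2)])
E
python3 xl1.py
```

```text
[-0.56  0.69 -0.35  1.83  0.37  0.68  0.04] [[ 0.01 -0.92  0.39]
 [-0.    0.39  0.92]
 [-1.   -0.01  0.  ]]
[[0,[2.5,0.6,0],[-9,0,0.2]],[0,[2.4,0.6,0.1],[-9,-0.1,0.3]],[0,[2.5,0.6,0.1],[-8.9,0,0.2]],[0,[0,0,0],[0,0,0]],[0,[4,0,0],[0,0,0]]]
[[0,[4,0,0],[0,0,0]],[0,[0,0,0],[0,0,0]],[-1,[0,0,0],[0,0,0]],[-1,[0,0,0],[0,0,0]],[-1,[0,0,0],[0,0,0]]]
[[-1,[0,0,0],[0,0,0]],[-1,[0,0,0],[0,0,0]],[-1,[-4,0,0],[0,0,0]],[-1,[-4,0,0],[0,0,0]],[-1,[0,0,0],[0,0,0]]]
[[-1,[0,0,0],[0,0,0]],[-1,[0,0,0],[0,0,0]],[-1,[0,0,0],[0,0,0]],[-1,[0,0,0],[0,0,0]],[-1,[0,0,0],[0,0,0]]]
```

>>> {"name": "arm_command", "arguments": {
  "commands": [
    [0,[2.5,0.6,0],[-9,0,0.2]],
    [0,[2.4,0.6,0.1],[-9,0,0.3]],
    [0,[2.5,0.6,0.1],[-9,0,0.2]],
    [0,[0,0,0],[0,0,0]],
    [0,[0,0,0],[0,0,0]]
  ]
}}

```text
time: 7.08
tool_pos: [0.4222, 0.3539, 0.1006]
tool_rot: [-0.482, 0.519, -0.481, -0.515]
force: [-0.2, 1.1, 0.0]
grip_width: 0.5
```

```bash
python3 xl1.py
```

```text
[-0.55  0.81 -0.4   1.89  0.58  0.56  0.3 ] [[ 0.01 -1.   -0.07]
 [-0.   -0.07  1.  ]
 [-1.   -0.   -0.  ]]
[[0,[0.1,0.5,0.6],[0.2,-0.2,0.3]],[0,[0,0,0],[0,0,0]],[0,[4,0,0],[0,0,0]],[0,[4,0,0],[0,0,0]],[0,[0,0,0],[0,0,0]]]
[[-1,[0,0,0],[0,0,0]],[-1,[0,0,0],[0,0,0]],[-1,[0,0,0],[0,0,0]],[-1,[0,0,0],[0,0,0]],[-1,[0,0,0],[0,0,0]]]
[[-1,[-4,0,0],[0,0,0]],[-1,[-4,0,0],[0,0,0]],[-1,[0,0,0],[0,0,0]],[-1,[0,0,0],[0,0,0]],[-1,[0,0,0],[0,0,0]]]
```

>>> {"name": "arm_command", "arguments": {
  "commands": [
    [0,[0.1,0.5,0.6],[0,0,0]],
    [0,[0,0,0],[0,0,0]],
    [0,[4,0,0],[0,0,0]],
    [0,[4,0,0],[0,0,0]],
    [0,[0,0,0],[0,0,0]]
  ]
}}

```text
time: 7.7
tool_pos: [0.4204, 0.3629, 0.0222]
tool_rot: [-0.487, 0.519, -0.479, -0.514]
force: [-0.1, -0.4, 0.9]
grip_width: 0.5
```

>>> {"name": "arm_command", "arguments": {
  "commands": [
    [-1,[0,0,0],[0,0,0]],
    [-1,[0,0,0],[0,0,0]],
    [-1,[0,0,0],[0,0,0]],
    [-1,[0,0,0],[0,0,0]],
    [-1,[0,0,0],[0,0,0]]
  ]
}}

```text
time: 8.32
tool_pos: [0.4222, 0.3648, 0.0268]
tool_rot: [-0.49, 0.518, -0.477, -0.514]
force: [0.3, -0.4, -1.1]
grip_width: 0.183
```

>>> {"name": "arm_command", "arguments": {
  "commands": [
    [-1,[-4,0,0],[0,0,0]],
    [-1,[-4,0,0],[0,0,0]],
    [-1,[0,0,0],[0,0,0]],
    [-1,[0,0,0],[0,0,0]],
    [-1,[0,0,0],[0,0,0]]
  ]
}}

```text
time: 8.95
tool_pos: [0.4198, 0.3627, 0.1069]
tool_rot: [-0.488, 0.519, -0.479, -0.513]
force: [0.9, -0.8, -1.1]
grip_width: 0.187
```

```bash
cat >> h.py <<'E'
NEST=np.array([.629,-.020])
E
python3 - <<'E'
from h import *
print(robot.sense()["qpos"].round(2),robot.sense()["grip_width"]); shot("wrist","2wrist")
r=np.radians
n=lambda phi,d=.09: NEST+d*np.array([np.cos(r(phi)),np.sin(r(phi))])
plan([((.46,.25,.13),r(160),-1,0),((*n(100),.13),r(100),-1,2)])
E
```

```text
[-0.56  0.8  -0.41  1.89  0.59  0.56  0.27] 0.18699286114381286
[[-1,[-0.8,-1.1,-3.8],[7.9,0.1,0.3]],[-1,[-0.8,-1.6,-3.7],[7.9,0.1,0.2]],[-1,[-0.7,-2.1,-3.3],[7.9,0.2,0.3]],[-1,[0,-2.9,-1.7],[8.6,0,0]],[-1,[0,-3.2,-1.2],[8.6,0,0]]]
[[-1,[0,-3.3,-0.7],[8.6,0,0]],[-1,[0,-3.4,-0.3],[8.6,0,0]],[-1,[0,-3.4,0.3],[8.5,0,0]],[-1,[0,-3.3,0.8],[8.6,0,0]],[-1,[0,-3.2,1.2],[8.5,0,0]]]
[[-1,[0,0,0],[0,0,0]],[-1,[0,0,0],[0,0,0]],[-1,[0,0,0],[0,0,0]],[-1,[0,0,0],[0,0,0]],[-1,[0,0,0],[0,0,0]]]
```

View pics/2wrist.png

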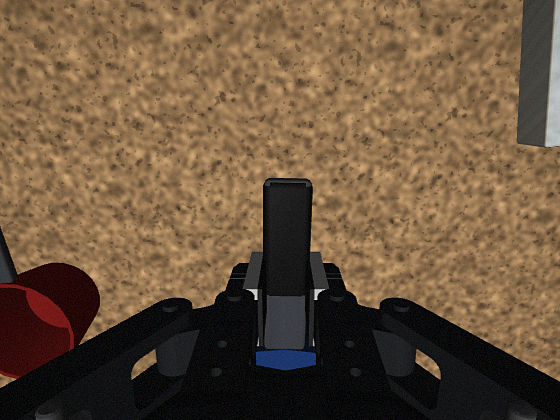

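Wrist view: the blue handle is held centred, with its tip at (287,182) and the red pan at lower left. Next I carry it to the nest.

```bash
python3 - <<'E'
from h import *
c=calib("wrist"); s=robot.sense()["tool_pos"]; t=cast((287,181),s[2]+.018,c)[0]; print(t, np.hypot(*(t-s)[:2]), "grip radius",.130-np.hypot(*(t-s)[:2]))
E
```

```text
[0.37547091 0.36082133 0.12473763] 0.04424252160268624 grip radius 0.08575747839731376
```

>>> {"name": "arm_command", "arguments": {
  "commands": [
    [-1,[-0.8,-1.1,-3.8],[7.9,0,0.3]],
    [-1,[-0.8,-1.6,-3.7],[7.9,0,0.2]],
    [-1,[-0.7,-2.1,-3.3],[7.9,0.2,0.3]],
    [-1,[0,-2.9,-1.7],[8.6,0,0]],
    [-1,[0,-3.2,-1.2],[8.6,0,0]]
  ]
}}

```text
time: 9.62
tool_pos: [0.5008, 0.1965, 0.1253]
tool_rot: [0.633, -0.308, 0.638, 0.312]
force: [0.1, 0.3, -1.1]
grip_width: 0.187
```

>>> {"name": "arm_command", "arguments": {
  "commands": [
    [-1,[0,-3.3,-0.7],[8.6,0,0]],
    [-1,[0,-3.4,-0.3],[8.6,0,0]],
    [-1,[0,-3.4,0.3],[8.5,0,0]],
    [-1,[0,-3.3,0.8],[8.6,0,0]],
    [-1,[0,-3.2,1.2],[8.5,0,0]]
  ]
}}

```text
time: 10.25
tool_pos: [0.608, 0.0591, 0.119]
tool_rot: [0.7, -0.048, 0.711, 0.049]
force: [1.0, 0.8, -1.3]
grip_width: 0.186
```

>>> {"name": "arm_command", "arguments": {
  "commands": [
    [-1,[0,0,0],[0,0,0]],
    [-1,[0,0,0],[0,0,0]],
    [-1,[0,0,0],[0,0,0]],
    [-1,[0,0,0],[0,0,0]],
    [-1,[0,0,0],[0,0,0]]
  ]
}}

```text
time: 10.88
tool_pos: [0.6065, 0.0589, 0.1164]
tool_rot: [0.698, -0.049, 0.713, 0.049]
force: [-0.7, 0.0, -1.4]
grip_width: 0.185
```

```bash
python3 - <<'E'
from h import *
print(robot.sense()["qpos"].round(2),robot.sense()["tool_pos"],robot.sense()["grip_width"]); shot("top","3top")
im,c=cv2.imread("pics/3top.png"),calib("top")
b=blob(im,*CUP["xl"],(220,120,400,300))
s=robot.sense()["tool_pos"]; cc,r=cv2.minEnclosingCircle(cast(b,s[2]+.02,c)[:,:2].astype(np.float32)); print("xl",cc,r)
E
```

```text
[-0.1   0.82 -0.13  1.69  0.15  0.66 -0.17] [0.60652053 0.05888163 0.11640775] 0.1851895565743522
xl (0.6149371266365051, -0.027382561936974525) 0.05419288948178291
```

View pics/3top.png

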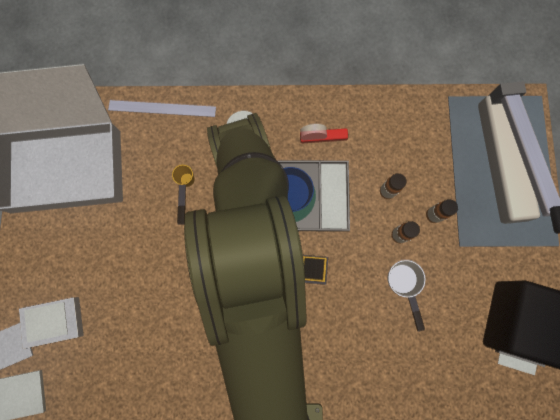

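Top view: the blue cup hangs over the felt at (296,190), partly hidden by the arm. I'll correct the position, lower it and release.

```bash
cat >> h.py <<'E'
def npos(phi,d): return NEST+d*np.array([np.cos(np.radians(phi)),np.sin(np.radians(phi))])
def cupnow(d):
    s=robot.sense()["tool_pos"]; z=rot().as_matrix()[:,2]; phi=np.degrees(np.arctan2(-z[0],z[1])); 
    for q in (phi,phi+180): print("dir",round(q%360,1),"cup",(s[:2]-d*np.array([np.cos(np.radians(q)),np.sin(np.radians(q))])).round(4))
    print(rot().as_matrix()[:,0].round(3))
E
python3 - <<'E'
from h import *
cupnow(.0858); t=npos(100,.0858); r=np.radians(100)
plan([((*t,.075),r,-1,2),((*t,.031),r,-1,0)])
E
```

```text
dir 277.9 cup [0.5947 0.1439]
dir 97.9 cup [ 0.6184 -0.026 ]
[-0.02  -0.001 -1.   ]
[[-1,[4.1,0.4,0.9],[-2.1,-1.2,-0.1]],[-1,[0,0,0],[0,0,0]],[-1,[0,0,0],[0,0,0]],[-1,[4.4,0,0],[0,0,0]],[-1,[0,0,0],[0,0,0]]]
```

>>> {"name": "arm_command", "arguments": {
  "commands": [
    [-1,[2,0.2,0.5],[-1,-0.6,0]],
    [-1,[2,0.2,0.4],[-1,-0.6,0]],
    [-1,[0,0,0],[0,0,0]],
    [-1,[0,0,0],[0,0,0]],
    [-1,[0,0,0],[0,0,0]]
  ]
}}

```text
time: 11.55
tool_pos: [0.6156, 0.0651, 0.0777]
tool_rot: [0.706, -0.061, 0.703, 0.063]
force: [0.1, 0.5, -0.9]
grip_width: 0.186
```

```bash
python3 - <<'E'
from h import *
print(robot.sense()["tool_pos"]); cupnow(.0858); t=npos(100,.0858); r=np.radians(100)
plan([((*t,.031),r,-1,0)])
E
```

```text
[0.61555226 0.06511447 0.07769195]
dir 280.0 cup [0.6006 0.1496]
dir 100.0 cup [ 0.6305 -0.0194]
[ 0.004  0.003 -1.   ]
[[-1,[4.7,0,-0.2],[0,0.2,-0.1]],[-1,[0,0,0],[0,0,0]],[-1,[0,0,0],[0,0,0]],[-1,[0,0,0],[0,0,0]],[-1,[0,0,0],[0,0,0]]]
```

>>> {"name": "arm_command", "arguments": {
  "commands": [
    [-1,[2.3,0,-0.1],[0,0,0]],
    [-1,[2.2,0,-0.1],[0,0,0]],
    [-1,[0,0,0],[0,0,0]],
    [-1,[0,0,0],[0,0,0]],
    [-1,[0,0,0],[0,0,0]]
  ]
}}

```text
time: 12.18
tool_pos: [0.6174, 0.0649, 0.0366]
tool_rot: [0.709, -0.06, 0.7, 0.062]
force: [-0.9, -0.0, -1.5]
grip_width: 0.186
```

>>> {"name": "arm_command", "arguments": {
  "commands": [
    [-0.1,[0,0,0],[0,0,0]],
    [-0.1,[0,0,0],[0,0,0]],
    [-0.1,[0,0,0],[0,0,0]],
    [-0.1,[-3,0,0],[0,0,0]],
    [-0.1,[-5,0,0],[0,0,0]]
  ]
}}

```text
time: 12.8
tool_pos: [0.6147, 0.0642, 0.1165]
tool_rot: [0.707, -0.061, 0.702, 0.062]
force: [0.2, -0.7, 0.3]
grip_width: 0.45
```

>>> {"name": "arm_command", "arguments": {
  "commands": [
    [0,[-5,0,0],[0,0,0]],
    [0,[0,0,0],[0,0,0]],
    [0,[0,0,0],[0,0,0]],
    [0,[0,0,0],[0,0,0]],
    [0,[0,0,0],[0,0,0]]
  ]
}}

```text
time: 13.42
tool_pos: [0.615, 0.064, 0.1695]
tool_rot: [0.708, -0.061, 0.701, 0.062]
force: [-0.0, 0.9, -0.5]
grip_width: 0.497
```

```bash
python3 - <<'E'
from h import *
s=robot.sense();print(s["tool_pos"],s["qpos"].round(2)); shot("scene","4scene")
# to l in family B: turn via + (undo) ; print moves to above l
r=np.radians
plan([((.45,-.05,.2),r(100+0),0,0),((.32,-.33,.16),r(12),0,2)])
E
```

```text
[0.61495391 0.06401516 0.16952365] [-0.09  0.75 -0.15  1.66  0.15  0.73 -0.14]
[[0,[-0.7,-1.7,-3.6],[0,0.1,0]],[0,[-0.6,-1.7,-3.6],[0,0.1,0]],[0,[-0.6,-1.7,-3.7],[0,0.1,0]],[0,[-0.6,-1.6,-3.6],[0,0.1,0]],[0,[-0.7,-1.7,-3.7],[0,0.2,-0.1]]]
[[0,[0.4,-2.5,-1.8],[8.8,0,0]],[0,[0.4,-2.8,-1.4],[8.8,0,0]],[0,[0.4,-2.9,-0.9],[8.8,0,0]],[0,[0.4,-3.1,-0.4],[8.8,0,0]],[0,[0.4,-3.1,0],[8.8,0,0]]]
[[0,[0.4,-3,0.5],[8.8,0,0]],[0,[0.4,-2.9,0.9],[8.8,0,0]],[0,[0.4,-2.8,1.4],[8.8,0,0]],[0,[0.4,-2.5,1.8],[8.8,0,0]],[0,[0.4,-2.2,2.2],[8.8,0,0]]]
[[0,[0,0,0],[0,0,0]],[0,[0,0,0],[0,0,0]],[0,[0,0,0],[0,0,0]],[0,[0,0,0],[0,0,0]],[0,[0,0,0],[0,0,0]]]
```

View pics/4scene.png

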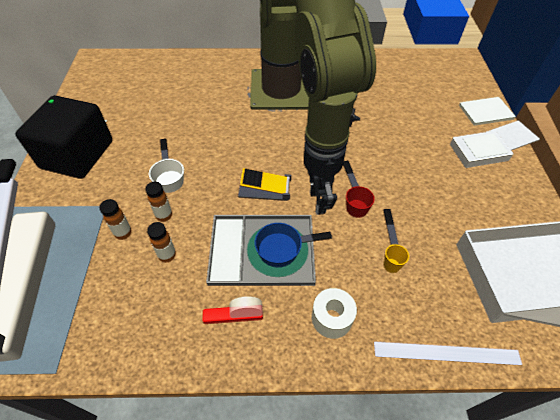

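Scene view: the blue pan sits upright on the felt, handle towards +y; the red, yellow and white pans and the jars have not moved. Next is the white pan.

>>> {"name": "arm_command", "arguments": {
  "commands": [
    [0,[-0.7,-1.7,-3.6],[0,0,0]],
    [0,[-0.6,-1.7,-3.6],[0,0,0]],
    [0,[-0.6,-1.7,-3.7],[0,0,0]],
    [0,[-0.6,-1.6,-3.6],[0,0,0]],
    [0,[-0.7,-1.7,-3.7],[0,0,0]]
  ]
}}

```text
time: 14.1
tool_pos: [0.4465, -0.0509, 0.1967]
tool_rot: [0.707, -0.061, 0.702, 0.064]
force: [1.0, -0.8, -0.9]
grip_width: 0.5
```

>>> {"name": "arm_command", "arguments": {
  "commands": [
    [0,[0.4,-2.5,-1.8],[8.8,0,0]],
    [0,[0.4,-2.8,-1.4],[8.8,0,0]],
    [0,[0.4,-2.9,-0.9],[8.8,0,0]],
    [0,[0.4,-3.1,-0.4],[8.8,0,0]],
    [0,[0.4,-3.1,0],[8.8,0,0]]
  ]
}}

```text
time: 14.72
tool_pos: [0.3764, -0.1945, 0.1744]
tool_rot: [0.675, 0.216, 0.673, -0.211]
force: [0.5, 0.5, -1.0]
grip_width: 0.496
```

>>> {"name": "arm_command", "arguments": {
  "commands": [
    [0,[0.4,-3,0.5],[8.8,0,0]],
    [0,[0.4,-2.9,0.9],[8.8,0,0]],
    [0,[0.4,-2.8,1.4],[8.8,0,0]],
    [0,[0.4,-2.5,1.8],[8.8,0,0]],
    [0,[0,-1.5,1.5],[8.8,0,0]]
  ]
}}

```text
time: 15.35
tool_pos: [0.3094, -0.328, 0.1549]
tool_rot: [0.538, 0.46, 0.54, -0.455]
force: [-0.2, 0.4, 0.5]
grip_width: 0.505
```

>>> {"name": "arm_command", "arguments": {
  "commands": [
    [0,[0,0,0],[0,0,0]],
    [0,[0,0,0],[0,0,0]],
    [0,[0,0,0],[0,0,0]],
    [0,[0,0,0],[0,0,0]],
    [0,[0,0,0],[0,0,0]]
  ]
}}

```text
time: 15.98
tool_pos: [0.3102, -0.326, 0.1542]
tool_rot: [0.54, 0.458, 0.542, -0.453]
force: [-0.1, -0.6, -0.0]
grip_width: 0.5
```

```bash
python3 - <<'E'
from h import *
s=robot.sense();print(s["tool_pos"],s["qpos"].round(2)); im,c=shot("wrist","5wrist"); cupnow(0)
print(proj([[.407,-.316,.044],[.304,-.338,.044]],c))
E
```

```text
[ 0.31020174 -0.32597298  0.15422516] [ 0.62  0.62  0.14  2.16 -0.25  0.38 -0.43]
dir 189.8 cup [ 0.3102 -0.326 ]
dir 9.8 cup [ 0.3102 -0.326 ]
[ 0.002  0.009 -1.   ]
[[297.76308295  70.72492191]
 [301.9477851  219.18040921]]
```

View pics/5wrist.png

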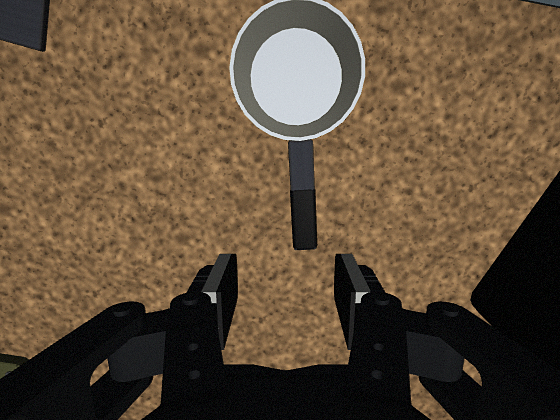

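Wrist view: the white rim is at (298,70) and the handle runs down to (305,248), with the jaws to either side of its line.

```bash
cat > go.py <<'E'
from h import *
import sys
def grasp(k,name,win,hwin,d=.090):
    im=cv2.imread(f"pics/{name}.png"); c=calib("wrist")
    cc,hc,phi=pan(k,im,c,win,hwin); u=(hc-cc)/np.hypot(*(hc-cc)); hp=cc+d*u
    # use true handle line: centroid-based distance 0.093
    z=H[k]-.0035-.015; p=np.radians(phi)
    plan([((*hp,z+.07),p,0,2),((*hp,z),p,0,1)])
E
python3 - <<'E'
from go import *
grasp("l","5wrist",(222,0,375,145),(275,138,330,260))
E
```

```text
l cup [ 0.4022 -0.3154] r 0.0314 hc [ 0.3213 -0.3352] size [0.084 0.019] dist 0.0833 phi -166.3
[[0,[2.9,0.1,0.6],[-1.9,-0.2,-0.1]],[0,[3,0.1,0.6],[-2,-0.3,-0.1]],[0,[0,0,0],[0,0,0]],[0,[0,0,0],[0,0,0]],[0,[3.5,0,0],[0,0,0]]]
[[0,[3.5,0,0],[0,0,0]],[0,[0,0,0],[0,0,0]],[0,[0,0,0],[0,0,0]],[0,[0,0,0],[0,0,0]],[0,[0,0,0],[0,0,0]]]
```

```bash
python3 - <<'E'
import h
h.CUP["l"]=((0,0,170),(180,60,255))
from h import *
im=cv2.imread("pics/5wrist.png"); c=calib("wrist")
m=cv2.inRange(cv2.cvtColor(im,cv2.COLOR_BGR2HSV),(0,0,130),(180,45,255)); m[146:]=0; m[:,:225]=0; m[:,375:]=0
pts=cv2.findNonZero(m)[:,0,:]; w=cast(pts,.044,c)[:,:2]
cc,r=cv2.minEnclosingCircle(w.astype(np.float32)); print(cc,r, len(w))
cc=np.array(cc); tip=cast([(293,248),(316,247)],.044,c)[:,:2]; mid=cast([(291,190),(314,190)],.044,c)[:,:2]
print("tip",tip.mean(0),"w",np.hypot(*(tip[0]-tip[1]))); v=tip.mean(0)-cc; print(np.hypot(*v)); phi=np.arctan2(v[1],v[0]); print(np.degrees(phi))
hp=cc+.088*v/np.hypot(*v); z=.0255
plan([((*hp,z+.06),phi,0,2),((*hp,z),phi,0,1)])
E
```

```text
(0.4067326784133911, -0.31525617837905884) 0.04641663655638695 8613
tip [ 0.28183581 -0.34412255] w 0.01784666568118912
0.1281892961340183
-166.98621114313107
[[0,[3.4,0.4,0.6],[-1.6,-0.2,-0.1]],[0,[3.5,0.5,0.5],[-1.6,-0.3,-0.1]],[0,[0,0,0],[0,0,0]],[0,[0,0,0],[0,0,0]],[0,[3,0,0],[0,0,0]]]
[[0,[3,0,0],[0,0,0]],[0,[0,0,0],[0,0,0]],[0,[0,0,0],[0,0,0]],[0,[0,0,0],[0,0,0]],[0,[0,0,0],[0,0,0]]]
```

>>> {"name": "arm_command", "arguments": {
  "commands": [
    [0,[3.4,0.4,0.6],[-1.6,0,0]],
    [0,[3.5,0.5,0.5],[-1.6,-0.3,0]],
    [0,[0,0,0],[0,0,0]],
    [0,[3,0,0],[0,0,0]],
    [0,[3,0,0],[0,0,0]]
  ]
}}

```text
time: 16.65
tool_pos: [0.3246, -0.337, 0.0267]
tool_rot: [0.557, 0.441, 0.55, -0.438]
force: [0.1, 0.1, -0.2]
grip_width: 0.495
```

>>> {"name": "arm_command", "arguments": {
  "commands": [
    [-1,[0,0,0],[0,0,0]],
    [-1,[0,0,0],[0,0,0]],
    [-1,[0,0,0],[0,0,0]],
    [-1,[0,0,0],[0,0,0]],
    [-1,[0,0,0],[0,0,0]]
  ]
}}

```text
time: 17.27
tool_pos: [0.3249, -0.3377, 0.0306]
tool_rot: [0.558, 0.441, 0.549, -0.439]
force: [0.2, 0.3, -1.8]
grip_width: 0.187
```

>>> {"name": "arm_command", "arguments": {
  "commands": [
    [-1,[-4,0,0],[0,0,0]],
    [-1,[-5,0,0],[0,0,0]],
    [-1,[-5,0,0],[0,0,0]],
    [-1,[0,0,0],[0,0,0]],
    [-1,[0,0,0],[0,0,0]]
  ]
}}

```text
time: 17.9
tool_pos: [0.3227, -0.3362, 0.174]
tool_rot: [0.557, 0.441, 0.55, -0.438]
force: [0.6, 0.9, -1.5]
grip_width: 0.192
```

```bash
python3 - <<'E'
from h import *
s=robot.sense();print(s["tool_pos"],s["qpos"].round(2),s["grip_width"]); cupnow(0)
r=np.radians
im,c=shot("wrist","6wrist")
plan([((.38,-.05,.16),r(170),-1,0),((*npos(164,.088),.15),r(164),-1,2)])
E
```

```text
[ 0.32265302 -0.33618208  0.17403734] [ 0.6   0.59  0.17  2.11 -0.23  0.45 -0.4 ] 0.19209976052920727
dir 193.1 cup [ 0.3227 -0.3362]
dir 13.1 cup [ 0.3227 -0.3362]
[ 0.01  -0.003 -1.   ]
[[-1,[0.2,2,-4.4],[3.8,0,-0.1]],[-1,[0.2,1.7,-4.6],[3.9,0,-0.1]],[-1,[0.2,1.4,-4.7],[3.8,0,-0.1]],[-1,[0.2,1.1,-4.7],[3.9,0.1,-0.1]],[-1,[0.3,0.8,-4.8],[3.8,0,-0.1]]]
[[-1,[0.2,0.4,-4.9],[3.9,0.1,-0.1]],[-1,[0.3,3.8,-2],[1.5,0,0]],[-1,[0.2,3.8,-2.2],[1.5,0,0]],[-1,[0.3,3.7,-2.2],[1.5,0,0]],[-1,[0.2,3.6,-2.4],[1.5,0,0]]]
[[-1,[0,0,0],[0,0,0]],[-1,[0,0,0],[0,0,0]],[-1,[0,0,0],[0,0,0]],[-1,[0,0,0],[0,0,0]],[-1,[0,0,0],[0,0,0]]]
```

View pics/6wrist.png

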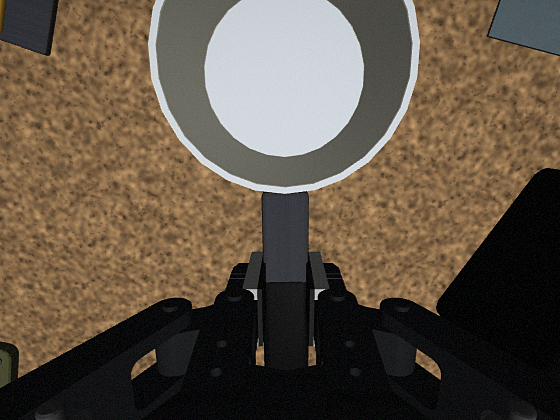

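Wrist view: the white pan is held level, with its rim's near edge at (286,192).

>>> {"name": "arm_command", "arguments": {
  "commands": [
    [-1,[0.2,2,-4.4],[3.8,0,0]],
    [-1,[0.2,1.7,-4.6],[3.9,0,0]],
    [-1,[0.2,1.4,-4.7],[3.8,0,0]],
    [-1,[0.2,1.1,-4.7],[3.9,0,0]],
    [-1,[0.3,0.8,-4.8],[3.8,0,0]]
  ]
}}

```text
time: 18.58
tool_pos: [0.3707, -0.0957, 0.1564]
tool_rot: [-0.468, -0.53, -0.466, 0.532]
force: [0.6, -0.0, -0.7]
grip_width: 0.188
```

>>> {"name": "arm_command", "arguments": {
  "commands": [
    [-1,[0.2,0.4,-4.9],[3.9,0,0]],
    [-1,[0.3,3.8,-2],[1.5,0,0]],
    [-1,[0.2,3.8,-2.2],[1.5,0,0]],
    [-1,[0.3,3.7,-2.2],[1.5,0,0]],
    [-1,[0.2,3.6,-2.4],[1.5,0,0]]
  ]
}}

```text
time: 19.2
tool_pos: [0.542, 0.0109, 0.1339]
tool_rot: [-0.416, -0.562, -0.423, 0.577]
force: [0.2, -0.3, -1.2]
grip_width: 0.189
```

>>> {"name": "arm_command", "arguments": {
  "commands": [
    [-1,[0,0,0],[0,0,0]],
    [-1,[0,0,0],[0,0,0]],
    [-1,[0,0,0],[0,0,0]],
    [-1,[0,0,0],[0,0,0]],
    [-1,[0,0,0],[0,0,0]]
  ]
}}

```text
time: 19.82
tool_pos: [0.5394, 0.0112, 0.1293]
tool_rot: [-0.415, -0.559, -0.425, 0.579]
force: [-1.0, -0.5, -1.7]
grip_width: 0.184
```

```bash
python3 - <<'E'
from h import *
s=robot.sense();print(s["tool_pos"],s["qpos"].round(2),s["grip_width"]); c=calib("wrist")
im,c=shot("wrist","7wrist")
m=cv2.inRange(cv2.cvtColor(im,cv2.COLOR_BGR2HSV),(0,0,130),(180,45,255)); m[215:]=0; m[:,:140]=0; m[:,440:]=0
ys=np.nonzero(m[:,280:292].any(1))[0].max(); e=cast((286,ys),s["tool_pos"][2]+.0134,c)[0]; d=np.hypot(*(e-s["tool_pos"])[:2])+.0465; print("edge row",ys,"grip rad",d)
cupnow(d)
# xl rim in the wrist image
b=blob(im,*CUP["xl"],(0,0,560,300)); print(None if b is None else (b.min(0),b.max(0)))
t=npos(164,d);plan([((*t,.105),np.radians(164),-1,2)])
E
```

```text
[0.53943026 0.01124926 0.12926492] [-0.38  0.8   0.48  1.91 -0.6   0.62 -1.38] 0.18414972716326056
edge row 193 grip rad 0.08513585657193239
dir 162.8 cup [ 0.6208 -0.0139]
dir 342.8 cup [0.4581 0.0364]
[-0.031 -0.005 -1.   ]
None
[[-1,[2.4,1,0.5],[-1.2,0.8,1.6]],[-1,[0,0,0],[0,0,0]],[-1,[0,0,0],[0,0,0]],[-1,[0,0,0],[0,0,0]],[-1,[0,0,0],[0,0,0]]]
```

>>> {"name": "arm_command", "arguments": {
  "commands": [
    [-1,[1.2,0.5,0.3],[-0.6,0.4,0.8]],
    [-1,[1.2,0.5,0.2],[-0.6,0.4,0.8]],
    [-1,[0,0,0],[0,0,0]],
    [-1,[0,0,0],[0,0,0]],
    [-1,[0,0,0],[0,0,0]]
  ]
}}

```text
time: 20.5
tool_pos: [0.5476, 0.0032, 0.1063]
tool_rot: [0.426, 0.566, 0.425, -0.564]
force: [0.3, -0.6, -1.4]
grip_width: 0.193
```

```bash
python3 - <<'E'
from h import *
c=calib("scene"); im=cv2.imread("pics/4scene.png"); b=blob(im,*CUP["xl"],(240,210,312,275)); w=cast(b,.043,c)[:,:2]
y0,y1=w[:,1].min(),w[:,1].max(); print("xl y mid",(y0+y1)/2,"half",(y1-y0)/2, "far edge x (top of img rows min->near robot)",w[:,0].min(), w[:,0].min()+.056, "max", w[:,0].max())
d=.0851; cupnow(d); t=npos(164,d); plan([((*t,.042),np.radians(164),-1,1)])
E
```

```text
xl y mid -0.018718946882553326 half 0.05455295047649475 far edge x (top of img rows min->near robot) 0.5798113177490879 0.635811317749088 max 0.697498189446027
dir 164.0 cup [ 0.6294 -0.0202]
dir 344.0 cup [0.4658 0.0267]
[ 0.002  0.001 -1.   ]
[[-1,[3.2,0,0],[0,0,-0.1]],[-1,[3.2,-0.1,0],[0,-0.1,0]],[-1,[0,0,0],[0,0,0]],[-1,[0,0,0],[0,0,0]],[-1,[0,0,0],[0,0,0]]]
```

>>> {"name": "arm_command", "arguments": {
  "commands": [
    [-1,[2.2,0.2,0],[0,0,0]],
    [-1,[2.2,0.1,0],[0,0,0]],
    [-1,[2,0,0],[0,0,0]],
    [-1,[0,0,0],[0,0,0]],
    [-1,[0,0,0],[0,0,0]]
  ]
}}

```text
time: 21.12
tool_pos: [0.5533, 0.0033, 0.0434]
tool_rot: [0.427, 0.567, 0.425, -0.562]
force: [-0.3, 0.9, -0.9]
grip_width: 0.185
```

```bash
python3 - <<'E'
from h import *
s=robot.sense(); print(s["force"]); cupnow(.0851); shot("wrist","8wrist")
E
```

```text
[-0.30297198  0.90703835 -0.89305193]
dir 164.1 cup [ 0.6352 -0.02  ]
dir 344.1 cup [0.4715 0.0266]
[ 0.008  0.001 -1.   ]
```

View pics/8wrist.png

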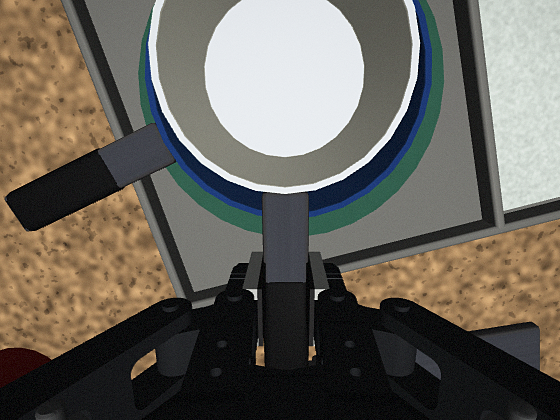

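Wrist view: the white cup is inside the blue rim, with the blue handle at left, clear. I release it and go to the red pan.

>>> {"name": "arm_command", "arguments": {
  "commands": [
    [-1,[0.3,0,0],[0,0,0]],
    [-0.1,[0,0,0],[0,0,0]],
    [-0.1,[0,0,0],[0,0,0]],
    [-0.1,[0,0,0],[0,0,0]],
    [-0.1,[0,0,0],[0,0,0]]
  ]
}}

```text
time: 21.8
tool_pos: [0.5553, 0.0032, 0.0426]
tool_rot: [0.429, 0.568, 0.423, -0.561]
force: [-0.1, 0.2, -0.7]
grip_width: 0.451
```

>>> {"name": "arm_command", "arguments": {
  "commands": [
    [-0.1,[-3,0,0],[0,0,0]],
    [0,[-5,0,0],[0,0,0]],
    [0,[-4,0,0],[0,0,0]],
    [0,[0,0,0],[0,0,0]],
    [0,[0,0,0],[0,0,0]]
  ]
}}

```text
time: 22.42
tool_pos: [0.5531, 0.0033, 0.165]
tool_rot: [0.428, 0.568, 0.424, -0.561]
force: [0.7, -1.3, -0.4]
grip_width: 0.496
```

```bash
python3 - <<'E'
from h import *
s=robot.sense(); print(s["tool_pos"],s["grip_width"])
plan([((.405,.172,.165),np.radians(190),0,2)])
E
```

```text
[0.55305303 0.00330099 0.16503165] 0.4963304885442253
[[0,[0,-3.8,-2.4],[-5.2,0,-0.1]],[0,[0,-3.5,-2.8],[-5.2,0,-0.1]],[0,[0,-3.3,-3.1],[-5.2,0,-0.1]],[0,[0,-3,-3.3],[-5.2,0,-0.2]],[0,[-0.1,-2.6,-3.6],[-5.1,-0.1,-0.1]]]
[[0,[0,0,0],[0,0,0]],[0,[0,0,0],[0,0,0]],[0,[0,0,0],[0,0,0]],[0,[0,0,0],[0,0,0]],[0,[0,0,0],[0,0,0]]]
```

>>> {"name": "arm_command", "arguments": {
  "commands": [
    [0,[0,-3.8,-2.4],[-5.2,0,0]],
    [0,[0,-3.5,-2.8],[-5.2,0,0]],
    [0,[0,-3.3,-3.1],[-5.2,0,0]],
    [0,[0,-3,-3.3],[-5.2,0,0]],
    [0,[0,-2.6,-3.6],[-5,0,0]]
  ]
}}

```text
time: 23.05
tool_pos: [0.4002, 0.1718, 0.1583]
tool_rot: [0.546, 0.453, 0.541, -0.453]
force: [0.1, 0.5, -0.6]
grip_width: 0.499
```

>>> {"name": "arm_command", "arguments": {
  "commands": [
    [0,[0,0,0],[0,0,0]],
    [0,[0,0,0],[0,0,0]],
    [0,[0,0,0],[0,0,0]],
    [0,[0,0,0],[0,0,0]],
    [0,[0,0,0],[0,0,0]]
  ]
}}

```text
time: 23.68
tool_pos: [0.3987, 0.1713, 0.1561]
tool_rot: [0.545, 0.451, 0.542, -0.454]
force: [0.1, -0.7, -0.6]
grip_width: 0.503
```

```bash
python3 - <<'E'
from h import *
s=robot.sense();print(s["tool_pos"],s["qpos"].round(2)); im,c=shot("wrist","9wrist")
print(proj([[.504,.191,.05],[.402,.173,.05]],c))
b=blob(im,(0,110,30),(12,255,255),(0,0,560,300)); print(b.min(0),b.max(0))
E
```

```text
[0.3987111  0.17130374 0.15607282] [-0.74  0.63  0.36  2.21 -0.56  0.39 -1.31]
[[284.92989846  52.89055785]
 [284.1081669  204.96419953]]
[228   0] [338 111]
```

View pics/9wrist.png

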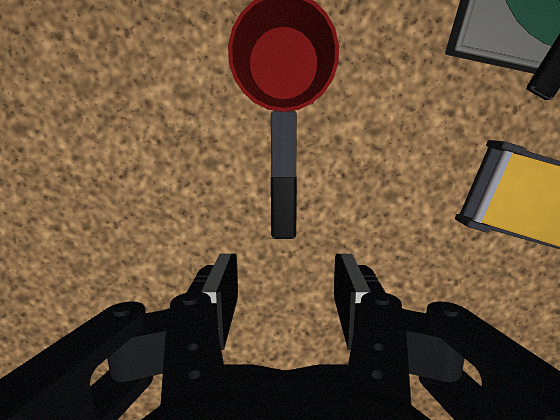

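Wrist view: the red cup is at (284,53) and the handle runs straight down to its tip at (284,238).

```bash
cat >> go.py <<'E'
def aim(k,name,mask,tipx,ext=.06,d=.088,jsign=0):
    im=cv2.imread(f"pics/{name}.png"); c=calib("wrist"); b=blob(im,*mask); cc,r=cv2.minEnclosingCircle(cast(b,H[k],c)[:,:2].astype(np.float32)); cc=np.array(cc)
    t=cast([tipx],H[k],c)[0,:2]; v=t-cc; L=np.hypot(*v); phi=np.arctan2(v[1],v[0]); hp=cc+d*v/L; z=H[k]-.0185
    print(k,"cup",cc.round(4),"r",round(r,4),"tip dist",L.round(4),"phi",np.degrees(phi).round(1),"grasp",hp.round(4))
    plan([((*hp,z+ext),phi,0,1),((*hp,z),phi,0,1)])
E
python3 - <<'E'
from go import *
aim("m","9wrist",((0,110,30),(12,255,255),(0,0,560,300)),(284,238))
E
```

```text
m cup [0.5036 0.192 ] r 0.037 tip dist 0.1292 phi -169.5 grasp [0.4171 0.176 ]
[[0,[3.2,0.9,-0.1],[-0.1,0.2,0]],[0,[3.3,1,-0.1],[0,0.2,0]],[0,[0,0,0],[0,0,0]],[0,[3,0,0],[0,0,0]],[0,[3,0,0],[0,0,0]]]
[[0,[0,0,0],[0,0,0]],[0,[0,0,0],[0,0,0]],[0,[0,0,0],[0,0,0]],[0,[0,0,0],[0,0,0]],[0,[0,0,0],[0,0,0]]]
```

>>> {"name": "arm_command", "arguments": {
  "commands": [
    [0,[3.2,0.9,-0.1],[0,0.2,0]],
    [0,[3.3,1,-0.1],[0,0.2,0]],
    [0,[0,0,0],[0,0,0]],
    [0,[3,0,0],[0,0,0]],
    [0,[3,0,0],[0,0,0]]
  ]
}}

```text
time: 24.35
tool_pos: [0.4211, 0.1769, 0.0322]
tool_rot: [0.544, 0.456, 0.541, -0.451]
force: [0.9, -0.2, 0.7]
grip_width: 0.502
```

>>> {"name": "arm_command", "arguments": {
  "commands": [
    [-1,[0,0,0],[0,0,0]],
    [-1,[0,0,0],[0,0,0]],
    [-1,[0,0,0],[0,0,0]],
    [-1,[0,0,0],[0,0,0]],
    [-1,[0,0,0],[0,0,0]]
  ]
}}

```text
time: 24.98
tool_pos: [0.4212, 0.177, 0.0358]
tool_rot: [0.545, 0.456, 0.541, -0.45]
force: [0.5, 0.2, -1.3]
grip_width: 0.188
```

>>> {"name": "arm_command", "arguments": {
  "commands": [
    [-1,[-4,0,0],[0,0,0]],
    [-1,[-5,0,0],[0,0,0]],
    [-1,[-5,0,0],[0,0,0]],
    [-1,[0,0,0],[0,0,0]],
    [-1,[0,0,0],[0,0,0]]
  ]
}}

```text
time: 25.6
tool_pos: [0.4183, 0.1769, 0.1792]
tool_rot: [0.544, 0.455, 0.542, -0.451]
force: [-0.2, -0.2, -1.7]
grip_width: 0.19
```

```bash
cat >> go.py <<'E'
def held(k,mask,ztable,name,row,col=(280,292)):
    """distance tool -> cup axis from the rim's near edge, ztable: TCP z with the pan on the table"""
    s=robot.sense(); im,c=shot("wrist",name); m=cv2.inRange(cv2.cvtColor(im,cv2.COLOR_BGR2HSV),*mask); m[row:]=0
    ys=np.nonzero(m[:,col[0]:col[1]].any(1))[0].max(); e=cast((286,ys),s["tool_pos"][2]+H[k]-ztable,c)[0]
    d=np.hypot(*(e-s["tool_pos"])[:2])+RIM[k]; print("edge row",ys,"grip rad",d.round(4),s["grip_width"]); cupnow(d); return d
E
python3 - <<'E'
from go import *
s=robot.sense();print(s["tool_pos"],s["qpos"].round(2))
d=held("m",((0,110,30),(12,255,255)),.035,"10wrist",260)
plan([((*npos(132,d),.165),np.radians(132),-1,2)])
# where are the nested cups now (top view, arm away?)
im,c=shot("top","10top")
b=blob(im,((0,0,120)),(180,50,255),(256,162,318,230)); cc,r=cv2.minEnclosingCircle(cast(b,.053,c)[:,:2].astype(np.float32)); print("l",cc,r)
E
```

```text
[0.41827637 0.1768875  0.17918103] [-0.78  0.61  0.45  2.15 -0.56  0.49 -1.29]
edge row 170 grip rad 0.0843 0.1900260820071537
dir 190.3 cup [0.5014 0.1919]
dir 10.3 cup [0.3355 0.1616]
[ 0.005  0.004 -1.   ]
[[-1,[0.2,1.8,2.3],[8.3,0,0]],[-1,[0.2,2.1,2],[8.3,-0.1,0]],[-1,[0.2,2.4,1.7],[8.3,0,0]],[-1,[0.2,2.6,1.3],[8.4,-0.1,-0.1]],[-1,[0.2,2.8,0.9],[8.3,0,0]]]
[[-1,[0.2,2.9,0.5],[8.4,-0.1,-0.1]],[-1,[0.2,2.9,0],[8.3,0,0]],[-1,[0,0,0],[0,0,0]],[-1,[0,0,0],[0,0,0]],[-1,[0,0,0],[0,0,0]]]
l (0.6353130340576172, -0.01871532015502453) 0.04694154113531113
```

>>> {"name": "arm_command", "arguments": {
  "commands": [
    [-1,[0,1.8,2.3],[8.3,0,0]],
    [-1,[0,2.1,2],[8.3,0,0]],
    [-1,[0,2.4,1.7],[8.3,0,0]],
    [-1,[0,2.6,1.3],[8.4,0,0]],
    [-1,[0,2.8,0.9],[8.3,0,0]]
  ]
}}

```text
time: 26.32
tool_pos: [0.5241, 0.0781, 0.1706]
tool_rot: [-0.338, -0.616, -0.344, 0.623]
force: [-0.3, 0.0, -1.0]
grip_width: 0.187
```

>>> {"name": "arm_command", "arguments": {
  "commands": [
    [-1,[0,2.9,0.5],[8.4,0,0]],
    [-1,[0,2.9,0],[8.3,0,0]],
    [-1,[0,0,0],[0,0,0]],
    [-1,[0,0,0],[0,0,0]],
    [-1,[0,0,0],[0,0,0]]
  ]
}}

```text
time: 26.95
tool_pos: [0.5655, 0.0367, 0.162]
tool_rot: [-0.24, -0.655, -0.247, 0.672]
force: [-0.6, -0.2, -1.5]
grip_width: 0.187
```

```bash
sed -i 's/^NEST=.*/NEST=np.array([.634,-.019])/' h.py; python3 - <<'E'
from go import *
s=robot.sense();print(s["tool_pos"],s["qpos"].round(2),s["grip_width"]); cupnow(.0843)
plan([((*npos(132,.0843),.12),np.radians(132),-1,2)])
E
```

```text
[0.56549111 0.03674323 0.16203148] [-0.54  0.85  0.75  1.81 -0.76  0.83 -1.84] 0.18678411461668468
dir 130.3 cup [ 0.62   -0.0276]
dir 310.3 cup [0.511 0.101]
[-0.026  0.002 -1.   ]
[[-1,[4.2,0.3,-1.4],[-1.7,1,1.1]],[-1,[0,0,0],[0,0,0]],[-1,[0,0,0],[0,0,0]],[-1,[0,0,0],[0,0,0]],[-1,[0,0,0],[0,0,0]]]
```

>>> {"name": "arm_command", "arguments": {
  "commands": [
    [-1,[2,0.2,-0.7],[-0.8,0.5,0.6]],
    [-1,[2.2,0.1,-0.7],[-0.9,0.5,0.5]],
    [-1,[0,0,0],[0,0,0]],
    [-1,[0,0,0],[0,0,0]],
    [-1,[0,0,0],[0,0,0]]
  ]
}}

```text
time: 27.58
tool_pos: [0.5758, 0.0468, 0.1202]
tool_rot: [0.254, 0.66, 0.256, -0.659]
force: [-0.4, -0.6, -2.0]
grip_width: 0.19
```

```bash
python3 - <<'E'
from go import *
d=held("m",((0,110,30),(12,255,255)),.035,"11wrist",260)
plan([((*npos(132,.0843),.050),np.radians(132),-1,2)])
E
```

```text
edge row 170 grip rad 0.0838 0.1900963415519963
dir 132.3 cup [ 0.6324 -0.0154]
dir 312.3 cup [0.5196 0.1086]
[-0.     0.002 -1.   ]
[[-1,[3.5,0.2,0],[0.1,0,0.1]],[-1,[3.5,0.1,0.1],[0.2,-0.1,0]],[-1,[0,0,0],[0,0,0]],[-1,[0,0,0],[0,0,0]],[-1,[0,0,0],[0,0,0]]]
```

>>> {"name": "arm_command", "arguments": {
  "commands": [
    [-1,[2.4,0.2,0],[0,0,0]],
    [-1,[2.3,0.1,0.1],[0,0,0]],
    [-1,[2.2,0.1,0],[0,0,0]],
    [-1,[0,0,0],[0,0,0]],
    [-1,[0,0,0],[0,0,0]]
  ]
}}

```text
time: 28.25
tool_pos: [0.5811, 0.0422, 0.0536]
tool_rot: [0.255, 0.662, 0.255, -0.657]
force: [-0.6, -0.3, -1.7]
grip_width: 0.19
```

```bash
python3 - <<'E'
from go import *
d=held("m",((0,110,30),(12,255,255)),.035,"12wrist",260); print(robot.sense()["force"],robot.sense()["tool_pos"])
E
```

```text
edge row 170 grip rad 0.0837 0.19024534425073394
dir 132.3 cup [ 0.6373 -0.0197]
dir 312.3 cup [0.5247 0.1042]
[ 0.007  0.002 -1.   ]
[ 0.08872919  0.00245178 -1.27047452] [0.58102576 0.0422851  0.05367052]
```

View pics/12wrist.png

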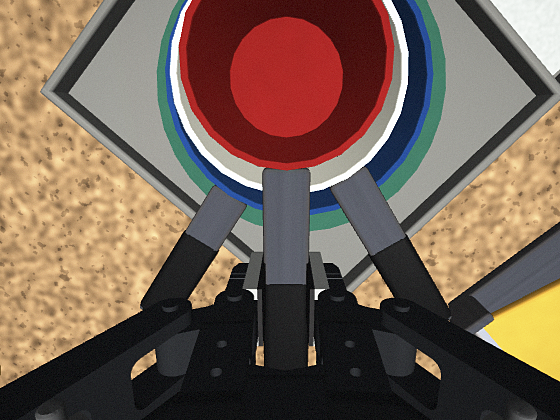

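Wrist view: the red cup is inside white and blue, its handle fanned between the other two with clear gaps. I release it with a small opening.

>>> {"name": "arm_command", "arguments": {
  "commands": [
    [-1,[0.4,0,0],[0,0,0]],
    [-0.3,[0,0,0],[0,0,0]],
    [-0.3,[0,0,0],[0,0,0]],
    [-0.3,[0,0,0],[0,0,0]],
    [-0.3,[-2,0,0],[0,0,0]]
  ]
}}

```text
time: 28.92
tool_pos: [0.5817, 0.0421, 0.0716]
tool_rot: [0.256, 0.663, 0.254, -0.656]
force: [-0.2, 0.4, 0.1]
grip_width: 0.349
```

>>> {"name": "arm_command", "arguments": {
  "commands": [
    [-0.3,[-4,0,0],[0,0,0]],
    [0,[-5,0,0],[0,0,0]],
    [0,[-1,0,0],[0,0,0]],
    [0,[0,0,0],[0,0,0]],
    [0,[0,0,0],[0,0,0]]
  ]
}}

```text
time: 29.55
tool_pos: [0.5812, 0.0413, 0.1791]
tool_rot: [0.256, 0.664, 0.253, -0.655]
force: [-0.2, -0.4, 0.4]
grip_width: 0.502
```

```bash
python3 - <<'E'
from go import *
s=robot.sense(); print(s["tool_pos"],s["grip_width"])
plan([((.555,.248,.165),np.radians(180),0,2)])
E
```

```text
[0.58117113 0.04132337 0.1791169 ] 0.501586137572352
[[0,[0.2,-2.8,-2],[-8,-0.1,-0.1]],[0,[0.2,-2.6,-2.4],[-8,-0.1,-0.1]],[0,[0.3,-2.2,-2.7],[-8,0,-0.1]],[0,[0.2,-1.8,-3],[-7.9,-0.1,-0.1]],[0,[0.3,-1.4,-3.2],[-8,0,-0.1]]]
[[0,[0.2,-0.9,-3.3],[-7.9,-0.1,-0.1]],[0,[0,0,0],[0,0,0]],[0,[0,0,0],[0,0,0]],[0,[0,0,0],[0,0,0]],[0,[0,0,0],[0,0,0]]]
```

>>> {"name": "arm_command", "arguments": {
  "commands": [
    [0,[0,-2.8,-2],[-8,0,0]],
    [0,[0,-2.6,-2.4],[-8,0,0]],
    [0,[0,-2.2,-2.7],[-8,0,0]],
    [0,[0,-1.8,-3],[-8,0,0]],
    [0,[0,-1.4,-3.2],[-8,0,0]]
  ]
}}

```text
time: 30.18
tool_pos: [0.5541, 0.2145, 0.1723]
tool_rot: [-0.47, -0.529, -0.467, 0.53]
force: [0.8, 0.0, 0.2]
grip_width: 0.501
```

>>> {"name": "arm_command", "arguments": {
  "commands": [
    [0,[0.2,-0.9,-3.3],[-8,0,0]],
    [0,[0,0,0],[0,0,0]],
    [0,[0,0,0],[0,0,0]],
    [0,[0,0,0],[0,0,0]],
    [0,[0,0,0],[0,0,0]]
  ]
}}

```text
time: 30.8
tool_pos: [0.5458, 0.2494, 0.1654]
tool_rot: [0.506, 0.491, 0.505, -0.498]
force: [-0.5, -0.8, 0.4]
grip_width: 0.5
```

```bash
python3 - <<'E'
from go import *
s=robot.sense();print(s["tool_pos"],s["qpos"].round(2)); im,c=shot("wrist","13wrist")
b=blob(im,*CUP["s"],(0,0,560,300)); print(None if b is None else (b.min(0),b.max(0)))
# handle tip: lowest dark pixel of blob below the cup
h=blob(im,(0,0,0),(180,255,75),(180,80,380,262)); print(h.min(0),h.max(0), h[h[:,1]>h[:,1].max()-4].mean(0))
aim("s","13wrist",(*CUP["s"],(0,0,560,300)),h[h[:,1]>h[:,1].max()-4].mean(0))
im,c=shot("top","13top"); b=blob(im,(0,120,30),(12,255,255),(256,162,318,230)); cc,r=cv2.minEnclosingCircle(cast(b,.063,c)[:,:2].astype(np.float32)); print("m",cc,r)
E
```

```text
[0.54584458 0.24943413 0.16541919] [-0.8   0.81  0.55  1.72 -0.56  0.78 -1.53]
(array([244,   0], dtype=int32), array([326,  62], dtype=int32))
[269  80] [296 209] [281.53846154 208.53846154]
s cup [0.6738 0.2526] r 0.0273 tip dist 0.1288 phi -179.9 grasp [0.5858 0.2524]
[[0,[3.4,2,-0.1],[0.6,0.2,0.2]],[0,[3.4,2,-0.2],[0.6,0.2,0.2]],[0,[0,0,0],[0,0,0]],[0,[3,0,0],[0,0,0]],[0,[3,0,0],[0,0,0]]]
[[0,[0,0,0],[0,0,0]],[0,[0,0,0],[0,0,0]],[0,[0,0,0],[0,0,0]],[0,[0,0,0],[0,0,0]],[0,[0,0,0],[0,0,0]]]
m (0.6369667053222656, -0.019152631983160973) 0.03616867586970329
```

>>> {"name": "arm_command", "arguments": {
  "commands": [
    [0,[3.4,2,-0.1],[0.6,0,0]],
    [0,[3.4,2,-0.2],[0.6,0,0]],
    [0,[0,0,0],[0,0,0]],
    [0,[3,0,0],[0,0,0]],
    [0,[3,0,0],[0,0,0]]
  ]
}}

```text
time: 31.52
tool_pos: [0.5897, 0.2524, 0.04]
tool_rot: [0.501, 0.5, 0.498, -0.501]
force: [-0.2, 0.1, 0.2]
grip_width: 0.498
```

>>> {"name": "arm_command", "arguments": {
  "commands": [
    [-1,[0,0,0],[0,0,0]],
    [-1,[0,0,0],[0,0,0]],
    [-1,[0,0,0],[0,0,0]],
    [-1,[0,0,0],[0,0,0]],
    [-1,[0,0,0],[0,0,0]]
  ]
}}

```text
time: 32.15
tool_pos: [0.59, 0.2526, 0.0445]
tool_rot: [0.502, 0.501, 0.498, -0.5]
force: [0.3, 0.1, -0.6]
grip_width: 0.186
```

>>> {"name": "arm_command", "arguments": {
  "commands": [
    [-1,[-4,0,0],[0,0,0]],
    [-1,[-5,0,0],[0,0,0]],
    [-1,[-5,0,0],[0,0,0]],
    [-1,[0,0,0],[0,0,0]],
    [-1,[0,0,0],[0,0,0]]
  ]
}}

```text
time: 32.78
tool_pos: [0.5882, 0.253, 0.1878]
tool_rot: [0.501, 0.5, 0.499, -0.501]
force: [-1.0, -0.0, -1.7]
grip_width: 0.192
```

```bash
sed -i 's/^NEST=.*/NEST=np.array([.636,-.019])/' h.py; python3 - <<'E'
from go import *
s=robot.sense();print(s["tool_pos"],s["qpos"].round(2))
d=held("s",((18,120,50),(35,255,255)),.042,"14wrist",260)
plan([((.50,.10,.19),np.radians(190),-1,0),((*npos(196,d),.18),np.radians(196),-1,2)])
E
```

```text
[0.5881556  0.25304887 0.1877897 ] [-0.78  0.83  0.58  1.58 -0.54  0.89 -1.57]
edge row 141 grip rad 0.0852 0.19206877831992897
dir 179.9 cup [0.6739 0.2528]
dir 359.9 cup [0.5035 0.253 ]
[ 0.003 -0.003 -1.   ]
[[-1,[0,-2.2,3.8],[-2.5,0,0]],[-1,[-0.1,-2.4,3.7],[-2.5,0.1,0]],[-1,[0,-2.5,3.6],[-2.5,0,-0.1]],[-1,[-0.1,-2.7,3.6],[-2.6,0.1,0]],[-1,[0.3,0.7,3.7],[-1.5,0,0]]]
[[-1,[0.2,0.6,3.8],[-1.5,0,0]],[-1,[0.3,0.5,3.8],[-1.5,0,0]],[-1,[0.2,0.4,3.7],[-1.5,0,0]],[-1,[0,0,0],[0,0,0]],[-1,[0,0,0],[0,0,0]]]
```

>>> {"name": "arm_command", "arguments": {
  "commands": [
    [-1,[0,-2.2,3.8],[-2.5,0,0]],
    [-1,[0,-2.4,3.7],[-2.5,0,0]],
    [-1,[0,-2.5,3.6],[-2.5,0,0]],
    [-1,[0,-2.7,3.6],[-2.6,0,0]],
    [-1,[0,0.7,3.7],[-1.5,0,0]]
  ]
}}

```text
time: 33.45
tool_pos: [0.5065, 0.0627, 0.1812]
tool_rot: [0.549, 0.439, 0.553, -0.447]
force: [1.2, -0.1, -0.4]
grip_width: 0.19
```

>>> {"name": "arm_command", "arguments": {
  "commands": [
    [-1,[0,0.6,3.8],[-1.5,0,0]],
    [-1,[0,0.5,3.8],[-1.5,0,0]],
    [-1,[0,0.4,2.7],[-1.5,0,0]],
    [-1,[0,0,0],[0,0,0]],
    [-1,[0,0,0],[0,0,0]]
  ]
}}

```text
time: 34.08
tool_pos: [0.5425, -0.0395, 0.1757]
tool_rot: [0.563, 0.415, 0.572, -0.429]
force: [0.6, 0.5, -0.9]
grip_width: 0.188
```

```bash
python3 - <<'E'
from go import *
s=robot.sense();print(s["tool_pos"],s["qpos"].round(2))
d=held("s",((18,120,50),(35,255,255)),.044,"15wrist",260)
plan([((*npos(196,d),.13),np.radians(196),-1,2)])
E
```

```text
[ 0.54250705 -0.03952653  0.17570519] [-0.26  0.71  0.41  1.87 -0.42  0.68 -0.88]
edge row 141 grip rad 0.0857 0.18755057711584364
dir 196.8 cup [ 0.6246 -0.0149]
dir 16.8 cup [ 0.4605 -0.0643]
[-0.022 -0.007 -1.   ]
[[-1,[4.6,1.1,0.6],[0.8,0,1.3]],[-1,[0,0,0],[0,0,0]],[-1,[0,0,0],[0,0,0]],[-1,[0,0,0],[0,0,0]],[-1,[0,0,0],[0,0,0]]]
```

>>> {"name": "arm_command", "arguments": {
  "commands": [
    [-1,[2.2,0.6,0.3],[0.4,0,0.7]],
    [-1,[2.2,0.5,0.3],[0.4,0,0.6]],
    [-1,[0,0,0],[0,0,0]],
    [-1,[0,0,0],[0,0,0]],
    [-1,[0,0,0],[0,0,0]]
  ]
}}

```text
time: 34.75
tool_pos: [0.5533, -0.0361, 0.1311]
tool_rot: [0.565, 0.424, 0.567, -0.423]
force: [0.4, -0.3, -0.8]
grip_width: 0.188
```

```bash
python3 - <<'E'
from go import *
s=robot.sense();print(s["tool_pos"])
d=held("s",((18,120,50),(35,255,255)),.044,"16wrist",260)
plan([((*npos(196,d),.066),np.radians(196),-1,2)])
E
```

```text
[ 0.55328377 -0.03608842  0.13114822]
edge row 141 grip rad 0.0853 0.18779806841388
dir 196.4 cup [ 0.6353 -0.0121]
dir 16.4 cup [ 0.4716 -0.0602]
[-0.001  0.002 -1.   ]
[[-1,[3.3,-0.1,0.3],[0.2,-0.1,0]],[-1,[3.2,0,0.3],[0.2,0,0]],[-1,[0,0,0],[0,0,0]],[-1,[0,0,0],[0,0,0]],[-1,[0,0,0],[0,0,0]]]
```

>>> {"name": "arm_command", "arguments": {
  "commands": [
    [-1,[1.6,-0.2,0.4],[0.2,0,0]],
    [-1,[2.4,-0.2,0.2],[0.2,0,0]],
    [-1,[2.2,0,0],[0,0,0]],
    [-1,[0,0,0],[0,0,0]],
    [-1,[0,0,0],[0,0,0]]
  ]
}}

```text
time: 35.42
tool_pos: [0.5515, -0.0446, 0.0669]
tool_rot: [0.564, 0.427, 0.564, -0.426]
force: [-0.8, 0.3, -0.4]
grip_width: 0.191
```

```bash
python3 - <<'E'
from go import *
s=robot.sense();print(s["tool_pos"],s["force"])
d=held("s",((18,120,50),(35,255,255)),.044,"17wrist",260)
E
```

```text
[ 0.55153621 -0.04458902  0.06686322] [-0.84804801  0.32150177 -0.41560765]
edge row 141 grip rad 0.0853 0.19086891173591924
dir 195.9 cup [ 0.6335 -0.0212]
dir 15.9 cup [ 0.4694 -0.0679]
[ 0.001  0.001 -1.   ]
```

View pics/17wrist.png

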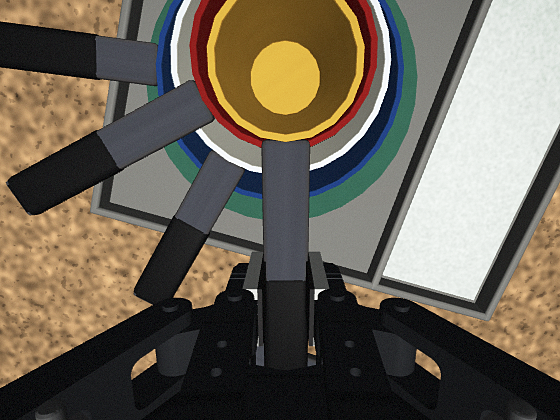

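Wrist view: the yellow cup is inside red, and all four handles are fanned with clear gaps. I release it and back off.

>>> {"name": "arm_command", "arguments": {
  "commands": [
    [-1,[0.4,0,0],[0,0,0]],
    [-0.3,[0,0,0],[0,0,0]],
    [-0.3,[0,0,0],[0,0,0]],
    [-0.3,[0,0,0],[0,0,0]],
    [-0.3,[-2,0,0],[0,0,0]]
  ]
}}

```text
time: 36.1
tool_pos: [0.5522, -0.0444, 0.084]
tool_rot: [0.565, 0.427, 0.564, -0.425]
force: [-0.4, -0.3, 0.4]
grip_width: 0.347
```

>>> {"name": "arm_command", "arguments": {
  "commands": [
    [-0.3,[-4,0,0],[0,0,0]],
    [0.6,[-5,0,0],[0,0,0]],
    [0.6,[-5,0,0],[0,0,0]],
    [0.6,[-3,0,0],[0,0,0]],
    [0.6,[0,0,0],[0,0,0]]
  ]
}}

```text
time: 36.72
tool_pos: [0.5523, -0.0447, 0.2609]
tool_rot: [0.566, 0.428, 0.563, -0.424]
force: [-0.0, -0.3, -0.9]
grip_width: 0.8
```

```bash
python3 - <<'E'
from go import *
s=robot.sense(); print(s["tool_pos"],s["grip_width"])
plan([((.45,-.20,.25),np.radians(190),.6,0),((.44,-.315,.25),np.radians(180),.6,2)])
E
```

```text
[ 0.55228836 -0.04473804  0.2609435 ] 0.7999917508092617
[[0.6,[0.3,-3.5,3],[1.5,0,-0.1]],[0.6,[0.2,-3.5,3.1],[1.5,0,-0.1]],[0.6,[0.3,-3.3,3.2],[1.4,0,-0.1]],[0.6,[0.2,-3.3,3.4],[1.5,0,0]],[0.6,[0,-1,3.7],[3.3,0,0]]]
[[0.6,[0,-0.8,3.8],[3.3,0,0]],[0.6,[0,-0.5,3.8],[3.4,0,0]],[0.6,[0,0,0],[0,0,0]],[0.6,[0,0,0],[0,0,0]],[0.6,[0,0,0],[0,0,0]]]
```

>>> {"name": "arm_command", "arguments": {
  "commands": [
    [0.6,[0.2,-3.5,3],[1.5,0,0]],
    [0.6,[0.2,-3.5,3.1],[1.5,0,0]],
    [0.6,[0.2,-3.3,3.2],[1.4,0,0]],
    [0.6,[0,-3.3,3.4],[1.5,0,0]],
    [0.6,[0,-1,3.7],[3.3,0,0]]
  ]
}}

```text
time: 37.35
tool_pos: [0.4427, -0.2378, 0.2488]
tool_rot: [0.528, 0.47, 0.531, -0.467]
force: [1.4, 0.4, -0.2]
grip_width: 0.802
```

>>> {"name": "arm_command", "arguments": {
  "commands": [
    [0.6,[0,-0.8,3.8],[3.3,0,0]],
    [0.6,[0,-0.5,3],[3.4,0,0]],
    [0.6,[0,0,0],[0,0,0]],
    [0.6,[0,0,0],[0,0,0]],
    [0.6,[0,0,0],[0,0,0]]
  ]
}}

```text
time: 37.98
tool_pos: [0.4324, -0.3083, 0.2436]
tool_rot: [0.495, 0.501, 0.504, -0.5]
force: [-0.6, -0.2, 0.3]
grip_width: 0.798
```

```bash
cat >> h.py <<'E'
HUE=dict(xl=(CUP["xl"][0],CUP["xl"][1]),l=((0,0,130),(180,50,255)),m=((0,120,30),(12,255,255)),s=((18,120,50),(35,255,255)))
def nestcheck(name):
    im,c=shot("top",name); bases=dict(xl=.005,l=.009,m=.013,s=.017); hsv=cv2.cvtColor(im,cv2.COLOR_BGR2HSV)
    for k in bases:
        m=cv2.inRange(hsv,*HUE[k]); w=np.zeros_like(m); w[165:228,258:317]=m[165:228,258:317]; p=cv2.findNonZero(w)
        if p is None: print(k,None); continue
        cc,r=cv2.minEnclosingCircle(cast(p[:,0,:],bases[k]+H[k],c)[:,:2].astype(np.float32)); print(k,np.round(cc,4),round(r,4))
    return im,c
E
python3 - <<'E'
from go import *
s=robot.sense();print(s["tool_pos"],s["qpos"].round(2)); nestcheck("18top")
im,c=shot("wrist","18wrist"); print(proj([[.638,-.286,.115],[.573,-.404,.115],[.52,-.313,.115]],c))
a=cv2.imread("pics/18top.png")[140:300,220:480]; a=cv2.resize(a,None,fx=1.7,fy=1.7); b=cv2.resize(im,(442,332)); 
h=max(a.shape[0],b.shape[0]); o=np.zeros((604,442,3),np.uint8); o[:a.shape[0]]=a; o[272:604]=b; cv2.imwrite("pics/18both.png",o[:600])
E
```

```text
[ 0.43235567 -0.30831648  0.24364742] [ 0.23  0.61  0.52  1.84 -0.4   0.81 -0.62]
xl [ 0.6307 -0.0192] 0.0557
l [ 0.6351 -0.0189] 0.0465
m [ 0.637  -0.0192] 0.0362
s [ 0.6323 -0.0213] 0.027
[[ 253.88713538 -108.55452897]
 [ 427.04992463    3.56841429]
 [ 294.93784239   85.43935912]]
```

View pics/18both.png

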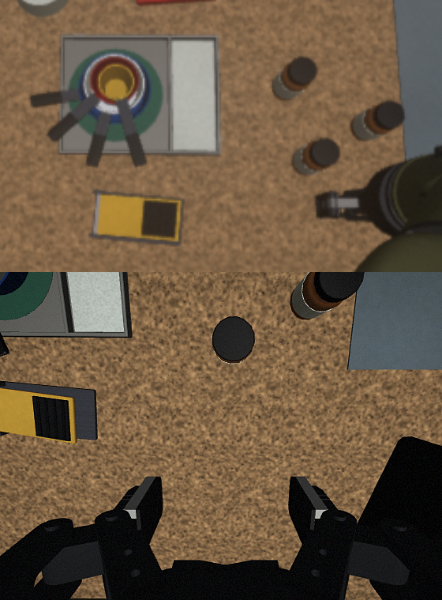

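The top crop shows all four pans nested with fanned handles, centres within about 8 mm of the felt centre. The wrist view shows one jar cap at (295,86) in full-frame pixels. Next are the jars.

```bash
python3 - <<'E'
from go import *
im=cv2.imread("pics/18wrist.png"); c=calib("wrist")
b=blob(im,(0,0,0),(180,255,60),(255,45,335,130)); cc,r=cv2.minEnclosingCircle(cast(b,.115,c)[:,:2].astype(np.float32)); print("jar3",cc,r)
p,R=plan([((*cc,.16),np.pi,.6,2)])
t=cv2.imread("pics/18top.png"); c=calib("top")
for w in [(380,165,410,200),(428,190,460,224),(392,212,420,245)]:
    b=blob(t,(0,0,0),(180,255,50),w); cc,r=cv2.minEnclosingCircle(cast(b,.115,c)[:,:2].astype(np.float32)); print(np.round(cc,3),r)
E
```

```text
jar3 (0.519774317741394, -0.3132238984107971) 0.020814670249819756
[[0.6,[2.8,2.9,0.2],[0,-0.2,0.1]],[0.6,[2.8,2.9,0.2],[-0.1,-0.2,0.2]],[0.6,[2.7,3,0.1],[0,-0.2,0.1]],[0.6,[0,0,0],[0,0,0]],[0.6,[0,0,0],[0,0,0]]]Traceback (most recent call last):
  File "<stdin>", line 7, in <module>
  File "h.py", line 8, in cast
    d=np.c_[(px[:,0]-cx)/f,(px[:,1]-cy)/f,np.ones(len(px))]@R
                            ~~^^^^^
IndexError: index 1 is out of bounds for axis 1 with size 1
```

>>> {"name": "arm_command", "arguments": {
  "commands": [
    [0.6,[2.5,2.9,0.2],[0,-0.2,0]],
    [0.6,[2.5,2.9,0.2],[0,-0.2,0.2]],
    [0.6,[2,2.9,0.1],[0,0,0]],
    [0.6,[0,0,0],[0,0,0]],
    [0.6,[0,0,0],[0,0,0]]
  ]
}}

```text
time: 38.7
tool_pos: [0.5227, -0.3097, 0.1722]
tool_rot: [0.499, 0.5, 0.502, -0.499]
force: [0.6, 0.8, -0.0]
grip_width: 0.797
```

```bash
python3 - <<'E'
from go import *
s=robot.sense(); print(s["tool_pos"],s["qpos"].round(2))
plan([((.518,-.3132,.063),np.pi,.6,1)])
E
```

```text
[ 0.52273454 -0.3097376   0.17222941] [ 0.21  0.79  0.47  1.69 -0.48  0.78 -0.67]
[[0.6,[3.6,-0.2,0.1],[0,-0.1,0]],[0.6,[3.7,-0.1,0.1],[0.1,-0.1,0.1]],[0.6,[3.6,-0.2,0.2],[0,-0.1,0]],[0.6,[0,0,0],[0,0,0]],[0.6,[0,0,0],[0,0,0]]]
```

>>> {"name": "arm_command", "arguments": {
  "commands": [
    [0.6,[3.6,-0.3,0.2],[0,0,0]],
    [0.6,[3.6,-0.3,0.2],[0,0,0]],
    [0.6,[3.5,-0.2,0],[0,0,0]],
    [0.6,[0,0,0],[0,0,0]],
    [-1,[0,0,0],[0,0,0]]
  ],
  "squeeze": 60
}}

```text
time: 39.33
tool_pos: [0.5141, -0.3161, 0.0693]
tool_rot: [0.501, 0.501, 0.499, -0.499]
force: [0.3, 0.4, 0.3]
grip_width: 0.601
```

>>> {"name": "arm_command", "arguments": {
  "commands": [
    [-1,[0,0,0],[0,0,0]],
    [-1,[0,0,0],[0,0,0]],
    [-1,[0,0,0],[0,0,0]],
    [-1,[-3,0,0],[0,0,0]],
    [-1,[-3,0,0],[0,0,0]]
  ]
}}

```text
time: 39.95
tool_pos: [0.5138, -0.3154, 0.132]
tool_rot: [0.501, 0.501, 0.499, -0.499]
force: [-0.6, 0.1, -1.8]
grip_width: 0.483
```

```bash
python3 - <<'E'
from go import *
s=robot.sense(); print(s["tool_pos"],s["qpos"].round(2),s["grip_width"],s["force"])
plan([((.566,-.1425,.125),np.pi,-1,2)])
E
```

```text
[ 0.51377292 -0.31538358  0.13195877] [ 0.24  0.83  0.42  1.75 -0.51  0.67 -0.62] 0.48286994247801573 [-0.58068221  0.0542257  -1.83607601]
[[-1,[0.2,1.3,-4.3],[0,0,-0.1]],[-1,[0.2,1.3,-4.3],[0,0,0]],[-1,[0.2,1.3,-4.3],[0,0,-0.1]],[-1,[0.1,1.3,-4.4],[0.1,0,0]],[-1,[0,0,0],[0,0,0]]]
[[-1,[0,0,0],[0,0,0]],[-1,[0,0,0],[0,0,0]],[-1,[0,0,0],[0,0,0]],[-1,[0,0,0],[0,0,0]],[-1,[0,0,0],[0,0,0]]]
```

>>> {"name": "arm_command", "arguments": {
  "commands": [
    [-1,[0,1.1,-4.3],[0,0,0]],
    [-1,[0,1.2,-4.3],[0,0,0]],
    [-1,[0,1.2,-4.3],[0,0,0]],
    [-1,[0,1.1,-3.7],[0,0,0]],
    [-1,[0,0,0],[0,0,0]]
  ]
}}

```text
time: 40.58
tool_pos: [0.5632, -0.1464, 0.135]
tool_rot: [0.504, 0.502, 0.496, -0.498]
force: [0.1, -0.5, -2.2]
grip_width: 0.482
```

>>> {"name": "arm_command", "arguments": {
  "commands": [
    [-1,[0,0,0],[0,0,0]],
    [-1,[0,0,0],[0,0,0]],
    [-1,[0,0,0],[0,0,0]],
    [-1,[0,0,0],[0,0,0]],
    [-1,[0,0,0],[0,0,0]]
  ]
}}

```text
time: 41.2
tool_pos: [0.5619, -0.151, 0.1355]
tool_rot: [0.503, 0.502, 0.494, -0.501]
force: [0.2, -0.4, -1.1]
grip_width: 0.482
```

```bash
python3 - <<'E'
from go import *
s=robot.sense(); print(s["tool_pos"],s["qpos"].round(2),s["grip_width"],s["force"]); cupnow(0)
plan([((.560,-.1425,.080),np.pi,-1,2)])
im,c=shot("wrist","19wrist"); b=blob(im,(0,0,0),(180,255,60),(230,150,345,300)); print(b.min(0),b.max(0))
E
```

```text
[ 0.56185478 -0.15103816  0.13554401] [-0.08  0.81  0.46  1.82 -0.57  0.64 -0.86] 0.48204100177488446 [ 0.1599085  -0.44588347 -1.06011677]
dir 179.6 cup [ 0.5619 -0.151 ]
dir 359.6 cup [ 0.5619 -0.151 ]
[ 0.01  -0.007 -1.   ]
[[-1,[2.8,-0.1,-0.4],[-0.2,0.2,-0.3]],[-1,[2.7,-0.1,-0.5],[-0.2,0.2,-0.3]],[-1,[0,0,0],[0,0,0]],[-1,[0,0,0],[0,0,0]],[-1,[0,0,0],[0,0,0]]]
[230 238] [344 299]
```

View pics/19wrist.png

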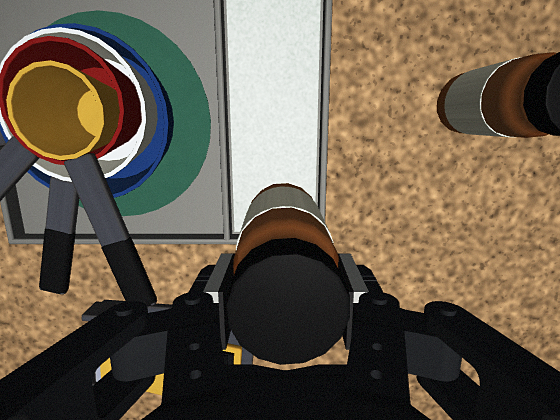

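Wrist view: the jar hangs upright over the near end of the bay, and the bay's edges are at columns 228 and about 322. The pans are undisturbed.

```bash
python3 - <<'E'
from go import *
c=calib("wrist"); print("divider/wall tops:",cast([(218,120),(229,120),(321,120),(329,120),(400,239),(225,243),(225,232)],.018,c).round(4))
print("jar bottom edge far:",cast([(283,185)],robot.sense()["tool_pos"][2]-.072,c).round(4), "other jar base",cast([(439,105)],.0,c).round(3))
E
```

```text
divider/wall tops: [[ 0.6275 -0.1026  0.018 ]
 [ 0.6274 -0.1106  0.018 ]
 [ 0.627  -0.1774  0.018 ]
 [ 0.6269 -0.1832  0.018 ]
 [ 0.5351 -0.242   0.018 ]
 [ 0.533  -0.1029  0.018 ]
 [ 0.5422 -0.1034  0.018 ]]
jar bottom edge far: [[ 0.5875 -0.1494  0.0636]] other jar base [[ 0.638 -0.27   0.   ]]
```

>>> {"name": "arm_command", "arguments": {
  "commands": [
    [-1,[1.5,-0.3,-0.4],[0,0,-0.3]],
    [-1,[1.5,-0.2,-0.3],[0,0.2,-0.3]],
    [-1,[1,0,0],[0,0,0]],
    [-1,[0,0,0],[0,0,0]],
    [-1,[0,0,0],[0,0,0]]
  ]
}}

```text
time: 41.88
tool_pos: [0.5561, -0.1433, 0.0915]
tool_rot: [-0.498, -0.5, -0.499, 0.503]
force: [-0.6, -0.5, -2.0]
grip_width: 0.487
```

```bash
python3 - <<'E'
from go import *
s=robot.sense(); print(s["tool_pos"],s["grip_width"],s["force"]); cupnow(0)
E
```

```text
[ 0.55614012 -0.14327997  0.09145836] 0.4871580989845808 [-0.62882594 -0.54761421 -1.97399475]
dir 179.7 cup [ 0.5561 -0.1433]
dir 359.7 cup [ 0.5561 -0.1433]
[-0.003 -0.003 -1.   ]
```

>>> {"name": "arm_command", "arguments": {
  "commands": [
    [-1,[0,0.5,0],[0,0,0]],
    [-1,[0,0.1,0],[0,0,0]],
    [-1,[0.8,0,0],[0,0,0]],
    [-1,[0.4,0,0],[0,0,0]],
    [-1,[0,0,0],[0,0,0]]
  ]
}}

```text
time: 42.5
tool_pos: [0.5634, -0.1437, 0.0795]
tool_rot: [-0.499, -0.5, -0.498, 0.503]
force: [-0.4, -0.3, -1.3]
grip_width: 0.487
```

>>> {"name": "arm_command", "arguments": {
  "commands": [
    [-1,[0.3,0,0],[0,0,0]],
    [-1,[0,0,0],[0,0,0]],
    [0.3,[0,0,0],[0,0,0]],
    [0.4,[0,0,0],[0,0,0]],
    [0.4,[0,0,0],[0,0,0]]
  ]
}}

```text
time: 43.12
tool_pos: [0.5639, -0.1442, 0.077]
tool_rot: [-0.5, -0.501, -0.497, 0.502]
force: [-0.5, 0.8, -0.4]
grip_width: 0.699
```

>>> {"name": "arm_command", "arguments": {
  "commands": [
    [0.4,[-2,0,0],[0,0,0]],
    [0.4,[-4,0,0],[0,0,0]],
    [0.6,[-4,0,0],[0,0,0]],
    [0.6,[0,0,0],[0,0,0]],
    [0.6,[0,0,0],[0,0,0]]
  ]
}}

```text
time: 43.75
tool_pos: [0.5636, -0.1436, 0.1795]
tool_rot: [-0.499, -0.501, -0.498, 0.502]
force: [0.8, -0.1, -0.1]
grip_width: 0.796
```

```bash
python3 - <<'E'
from go import *
s=robot.sense(); print(s["tool_pos"],s["grip_width"],s["force"])
im,c=shot("scene","20scene"); shot("wrist","20wrist")
plan([((.57,-.28,.20),np.pi,.6,2)])
E
```

```text
[ 0.56358414 -0.14355195  0.17948597] 0.7957338283340868 [ 0.7651718  -0.1354581  -0.12925375]
[[0.6,[-0.7,0.2,4.5],[-0.1,0.1,0]],[0.6,[-0.7,0.3,4.6],[-0.1,0.1,0]],[0.6,[-0.7,0.2,4.5],[-0.2,0,0]],[0.6,[0,0,0],[0,0,0]],[0.6,[0,0,0],[0,0,0]]]
```

View pics/20scene.png

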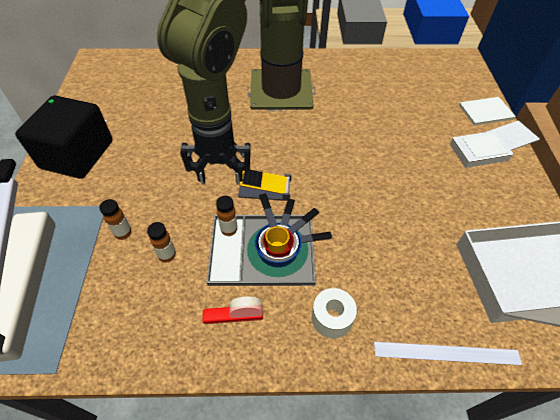

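Scene view: the jar stands upright at the near end of the bay (227,215), the pans are nested and the bystanders have not moved. Next jar.

>>> {"name": "arm_command", "arguments": {
  "commands": [
    [0.6,[-2,-0.3,4.7],[0,0,0]],
    [0.6,[-2,-0.4,4.7],[0,0,0]],
    [0.6,[-2,-0.3,4],[0,0,0]],
    [0.6,[0,0,0],[0,0,0]],
    [0.6,[0,0,0],[0,0,0]]
  ]
}}

```text
time: 44.48
tool_pos: [0.5506, -0.2781, 0.2342]
tool_rot: [-0.496, -0.499, -0.502, 0.503]
force: [-0.3, 1.0, -0.6]
grip_width: 0.801
```

```bash
cat >> go.py <<'E'
def jar(name,guess,x_off=-.003):
    s=robot.sense(); im,c=shot("wrist",name); g=proj([[*guess,.115]],c)[0]; print(s["tool_pos"].round(4),"expect px",g.round())
    g=g.astype(int); b=blob(im,(0,0,0),(180,255,60),(max(g[0]-55,0),max(g[1]-55,0),min(g[0]+55,559),min(g[1]+55,262)))
    cc,r=cv2.minEnclosingCircle(cast(b,.115,c)[:,:2].astype(np.float32)); print("cap",np.round(cc,4),"r",round(r,4),"px",b.min(0),b.max(0))
    plan([((cc[0]+x_off,cc[1],.175),np.pi,.6,2)]); return cc
E
python3 -c "
from go import *
jar('21wrist',(.638,-.286))"
```

```text
[ 0.5506 -0.2781  0.2342] expect px [298.  84.]
cap [ 0.638  -0.2873] r 0.0206 px [272  53] [327 112]
[[0.6,[1.9,2.8,0.3],[-0.1,0,0.2]],[0.6,[2,2.9,0.3],[-0.1,0,0.2]],[0.6,[2,2.8,0.3],[0,-0.1,0.2]],[0.6,[0,0,0],[0,0,0]],[0.6,[0,0,0],[0,0,0]]]
```

>>> {"name": "arm_command", "arguments": {
  "commands": [
    [0.6,[1.7,2.8,0.3],[0,0,0.2]],
    [0.6,[1.7,2.9,0.3],[0,0,0.2]],
    [0.6,[1.7,2.8,0.3],[0,0,0]],
    [0.6,[0,0,0],[0,0,0]],
    [0.6,[0,0,0],[0,0,0]]
  ]
}}

```text
time: 45.15
tool_pos: [0.6365, -0.2796, 0.1767]
tool_rot: [0.496, 0.499, 0.506, -0.5]
force: [-0.9, 0.2, 0.2]
grip_width: 0.801
```

```bash
python3 -c "
from go import *
print(robot.sense()['tool_pos']); plan([((.636,-.2873,.066),np.pi,.6,2)])"
```

```text
[ 0.63652627 -0.27960083  0.17671333]
[[0.6,[3.7,0,0.3],[0.1,-0.2,0.2]],[0.6,[3.7,0,0.3],[0,-0.1,0.2]],[0.6,[3.7,0,0.2],[0.1,-0.2,0.2]],[0.6,[0,0,0],[0,0,0]],[0.6,[0,0,0],[0,0,0]]]
```

>>> {"name": "arm_command", "arguments": {
  "commands": [
    [0.6,[0,-0.1,0.5],[0.2,-0.2,0.3]],
    [0.6,[0,0,0.3],[0,-0.2,0.2]],
    [0.6,[3.7,-0.2,0],[0,0,0]],
    [0.6,[3.7,-0.2,0],[0,0,0]],
    [0.6,[3.3,0,0],[0,0,0]]
  ]
}}

```text
time: 45.78
tool_pos: [0.6324, -0.2917, 0.0742]
tool_rot: [0.503, 0.502, 0.496, -0.5]
force: [1.2, 0.5, -0.2]
grip_width: 0.802
```

>>> {"name": "arm_command", "arguments": {
  "commands": [
    [0.6,[0,0,0],[0,0,0]],
    [-1,[0,0,0],[0,0,0]],
    [-1,[0,0,0],[0,0,0]],
    [-1,[0,0,0],[0,0,0]],
    [-1,[0,0,0],[0,0,0]]
  ]
}}

```text
time: 46.4
tool_pos: [0.6325, -0.293, 0.0775]
tool_rot: [0.503, 0.502, 0.495, -0.5]
force: [0.3, -0.3, -1.1]
grip_width: 0.479
```

>>> {"name": "arm_command", "arguments": {
  "commands": [
    [-1,[0,0,0],[0,0,0]],
    [-1,[-3,0,0],[0,0,0]],
    [-1,[-3.5,0,0],[0,0,0]],
    [-1,[0,0,0],[0,0,0]],
    [-1,[0,0,0],[0,0,0]]
  ]
}}

```text
time: 47.02
tool_pos: [0.6309, -0.2917, 0.1424]
tool_rot: [0.502, 0.502, 0.496, -0.5]
force: [-0.3, 0.8, -2.4]
grip_width: 0.481
```

```bash
python3 -c "
from go import *
s=robot.sense(); print(s['tool_pos'],s['grip_width'],s['force'],s['qpos'].round(2)); cupnow(0)
plan([((.684,-.1435,.135),np.pi,-1,2)])"
```

```text
[ 0.63089858 -0.29173064  0.14242869] 0.4805517313977629 [-0.26322247  0.83264881 -2.391743  ] [ 0.13  0.94  0.49  1.44 -0.51  0.89 -0.8 ]
dir 179.8 cup [ 0.6309 -0.2917]
dir 359.8 cup [ 0.6309 -0.2917]
[ 0.008 -0.005 -1.   ]
[[-1,[0.2,1.3,-3.7],[-0.1,0.1,-0.1]],[-1,[0.2,1.3,-3.7],[0,0.1,-0.1]],[-1,[0.2,1.3,-3.7],[-0.1,0,-0.1]],[-1,[0.1,1.4,-3.7],[0,0.1,-0.1]],[-1,[0,0,0],[0,0,0]]]
[[-1,[0,0,0],[0,0,0]],[-1,[0,0,0],[0,0,0]],[-1,[0,0,0],[0,0,0]],[-1,[0,0,0],[0,0,0]],[-1,[0,0,0],[0,0,0]]]
```

>>> {"name": "arm_command", "arguments": {
  "commands": [
    [-1,[0,1.2,-3.7],[0,0,0]],
    [-1,[0,1.2,-3.7],[0,0,0]],
    [-1,[0,1.3,-3.7],[0,0,0]],
    [-1,[0,1.3,-3.3],[0,0,0]],
    [-1,[0,0,0],[0,0,0]]
  ]
}}

```text
time: 47.65
tool_pos: [0.6791, -0.1427, 0.1335]
tool_rot: [-0.498, -0.5, -0.499, 0.503]
force: [0.1, -0.7, -2.0]
grip_width: 0.484
```

>>> {"name": "arm_command", "arguments": {
  "commands": [
    [-1,[0,0,0],[0,0,0]],
    [-1,[0,0,0],[0,0,0]],
    [-1,[0,0,0],[0,0,0]],
    [-1,[0,0,0],[0,0,0]],
    [-1,[0,0,0],[0,0,0]]
  ]
}}

```text
time: 48.28
tool_pos: [0.6763, -0.1477, 0.1319]
tool_rot: [-0.496, -0.5, -0.498, 0.506]
force: [-0.2, 0.3, -1.2]
grip_width: 0.476
```

```bash
python3 -c "
from go import *
s=robot.sense(); print(s['tool_pos'],s['grip_width'],s['force']); cupnow(0)
plan([((.681,-.1435,.095),np.pi,-1,2)])"
```

```text
[ 0.67632189 -0.14768484  0.13185817] 0.47593975691765106 [-0.23975277  0.33094891 -1.23226409]
dir 179.3 cup [ 0.6763 -0.1477]
dir 359.3 cup [ 0.6763 -0.1477]
[-0.007 -0.004 -1.   ]
[[-1,[3.7,0.5,-0.4],[-0.7,0.2,0.4]],[-1,[0,0,0],[0,0,0]],[-1,[0,0,0],[0,0,0]],[-1,[0,0,0],[0,0,0]],[-1,[0,0,0],[0,0,0]]]
```

>>> {"name": "arm_command", "arguments": {
  "commands": [
    [-1,[1.5,0.5,-0.3],[-0.5,0,0.3]],
    [-1,[1.5,0.3,0],[-0.2,0.2,0]],
    [-1,[1,0,0],[0,0,0]],
    [-1,[0,0,0],[0,0,0]],
    [-1,[0,0,0],[0,0,0]]
  ]
}}

```text
time: 48.9
tool_pos: [0.6842, -0.1444, 0.0877]
tool_rot: [0.499, 0.499, 0.501, -0.501]
force: [-0.4, 0.2, -2.0]
grip_width: 0.483
```

>>> {"name": "arm_command", "arguments": {
  "commands": [
    [-1,[0.3,-0.4,0],[0,0,0]],
    [-1,[0.3,0,0],[0,0,0]],
    [-1,[0,0,0],[0,0,0]],
    [0.3,[0,0,0],[0,0,0]],
    [0.4,[0,0,0],[0,0,0]]
  ]
}}

```text
time: 49.52
tool_pos: [0.6809, -0.1449, 0.0831]
tool_rot: [0.5, 0.5, 0.5, -0.5]
force: [-0.2, -0.6, -0.3]
grip_width: 0.701
```

>>> {"name": "arm_command", "arguments": {
  "commands": [
    [0.4,[0,0,0],[0,0,0]],
    [0.4,[-2,0,0],[0,0,0]],
    [0.4,[-5,0,0],[0,0,0]],
    [0.6,[-5,0,0],[0,0,0]],
    [0.6,[0,0,0],[0,0,0]]
  ]
}}

```text
time: 50.15
tool_pos: [0.6822, -0.1461, 0.2117]
tool_rot: [0.502, 0.5, 0.498, -0.5]
force: [0.7, 0.0, 0.2]
grip_width: 0.799
```

```bash
python3 -c "
from go import *
s=robot.sense(); print(s['tool_pos'],s['grip_width'],s['force']); cupnow(0)
plan([((.485,-.395,.235),np.pi,.6,2)])"
```

```text
[ 0.68220299 -0.14607915  0.21167857] 0.7993347357089162 [0.67336402 0.04700221 0.22724377]
dir 180.0 cup [ 0.6822 -0.1461]
dir 0.0 cup [ 0.6822 -0.1461]
[ 0.004 -0.003 -1.   ]
[[0.6,[-0.3,-2.8,3.6],[0,0,0]],[0.6,[-0.3,-2.8,3.5],[0,0,0]],[0.6,[-0.3,-2.8,3.6],[0,0,0]],[0.6,[-0.4,-2.8,3.5],[0,0,-0.1]],[0.6,[-0.3,-2.8,3.6],[0,0.1,0]]]
[[0.6,[-0.4,-2.9,3.5],[0,0,-0.1]],[0.6,[-0.3,-2.8,3.6],[0,0.1,0]],[0.6,[0,0,0],[0,0,0]],[0.6,[0,0,0],[0,0,0]],[0.6,[0,0,0],[0,0,0]]]
```

>>> {"name": "arm_command", "arguments": {
  "commands": [
    [0.6,[-0.3,-2.8,3.6],[0,0,0]],
    [0.6,[-0.3,-2.8,3.5],[0,0,0]],
    [0.6,[-0.3,-2.8,3.6],[0,0,0]],
    [0.6,[-0.4,-2.8,3.5],[0,0,0]],
    [0.6,[-0.3,-2.8,3.6],[0,0,0]]
  ]
}}

```text
time: 50.78
tool_pos: [0.5422, -0.3237, 0.2295]
tool_rot: [0.505, 0.499, 0.501, -0.495]
force: [0.0, -0.2, 0.8]
grip_width: 0.798
```

>>> {"name": "arm_command", "arguments": {
  "commands": [
    [0.6,[-0.4,-2.9,3.5],[0,0,0]],
    [0.6,[-0.3,-1.8,2.8],[0,0,0]],
    [0.6,[0,0,0],[0,0,0]],
    [0.6,[0,0,0],[0,0,0]],
    [0.6,[0,0,0],[0,0,0]]
  ]
}}

```text
time: 51.4
tool_pos: [0.4908, -0.3912, 0.238]
tool_rot: [0.503, 0.501, 0.499, -0.497]
force: [-0.1, -0.7, 0.3]
grip_width: 0.798
```

```bash
python3 -c "
from go import *
jar('22wrist',(.573,-.404)); im,c=nestcheck('22top')
m=cv2.inRange(cv2.cvtColor(im,cv2.COLOR_BGR2HSV),(0,0,0),(180,255,50)); m[:140]=0;m[250:]=0;m[:,:318]=0;m[:,365:]=0
for q in cv2.findContours(m,0,2)[0]:
  if cv2.contourArea(q)>60: print('cap',np.round(cv2.minEnclosingCircle(cast(q[:,0,:],.12,c)[:,:2].astype(np.float32)),3) if 0 else cv2.minEnclosingCircle(cast(q[:,0,:],.12,c)[:,:2].astype(np.float32)))
"
```

```text
[ 0.4908 -0.3912  0.238 ] expect px [304.  96.]
cap [ 0.5729 -0.4067] r 0.021 px [281  66] [336 124]
[[0.6,[2.1,2.6,0.5],[0.1,0,-0.1]],[0.6,[2.1,2.6,0.6],[0.1,0,-0.2]],[0.6,[2.1,2.6,0.5],[0.1,0,-0.1]],[0.6,[0,0,0],[0,0,0]],[0.6,[0,0,0],[0,0,0]]]
xl [ 0.6307 -0.0192] 0.0557
l [ 0.6351 -0.0189] 0.0465
m [ 0.637  -0.0192] 0.0362
s [ 0.632  -0.0213] 0.0271
```

>>> {"name": "arm_command", "arguments": {
  "commands": [
    [0.6,[1.8,2.6,0.7],[0,0,0]],
    [0.6,[1.8,2.6,0.7],[0,0,0]],
    [0.6,[1.8,2.6,0.6],[0,0,0]],
    [0.6,[0,0,0.2],[0,0,0]],
    [0.6,[0,0,0],[0,0,0]]
  ]
}}

```text
time: 52.12
tool_pos: [0.5737, -0.4091, 0.183]
tool_rot: [0.504, 0.499, 0.501, -0.495]
force: [0.3, 0.4, 0.7]
grip_width: 0.802
```

```bash
python3 -c "
from go import *
print(robot.sense()['tool_pos']); plan([((.572,-.4067,.066),np.pi,.6,2)])"
```

```text
[ 0.57374142 -0.40909697  0.18301983]
[[0.6,[3.9,-0.1,-0.1],[0.2,0,-0.1]],[0.6,[3.9,-0.1,-0.1],[0.2,0,-0.2]],[0.6,[3.9,0,0],[0.2,0,-0.1]],[0.6,[0,0,0],[0,0,0]],[0.6,[0,0,0],[0,0,0]]]
```

>>> {"name": "arm_command", "arguments": {
  "commands": [
    [0.6,[3.9,0,-0.1],[0.2,0,0]],
    [0.6,[3.9,0,-0.1],[0.2,0,-0.2]],
    [0.6,[3.5,0,0],[0,0,0]],
    [0.6,[0,0,0],[0,0,0]],
    [0.6,[0,0,0],[0,0,0]]
  ]
}}

```text
time: 52.75
tool_pos: [0.5734, -0.4097, 0.0752]
tool_rot: [0.504, 0.501, 0.497, -0.499]
force: [1.2, -0.1, -0.5]
grip_width: 0.799
```

>>> {"name": "arm_command", "arguments": {
  "commands": [
    [-1,[0,0,0],[0,0,0]],
    [-1,[0,0,0],[0,0,0]],
    [-1,[0,0,0],[0,0,0]],
    [-1,[0,0,0],[0,0,0]],
    [-1,[0,0,0],[0,0,0]]
  ]
}}

```text
time: 53.38
tool_pos: [0.5748, -0.411, 0.0797]
tool_rot: [0.506, 0.501, 0.495, -0.499]
force: [0.3, -0.1, -1.7]
grip_width: 0.478
```

>>> {"name": "arm_command", "arguments": {
  "commands": [
    [-1,[-3,0,0],[0,0,0]],
    [-1,[-3.5,0,0],[0,0,0]],
    [-1,[-2,0,0],[0,0,0]],
    [-1,[0,0,0],[0,0,0]],
    [-1,[0,0,0],[0,0,0]]
  ]
}}

```text
time: 54.0
tool_pos: [0.5723, -0.4088, 0.1636]
tool_rot: [0.504, 0.501, 0.497, -0.499]
force: [-0.4, 0.6, -2.1]
grip_width: 0.477
```

```bash
python3 -c "
from go import *
s=robot.sense(); print(s['tool_pos'],s['grip_width'],s['force'],s['qpos'].round(2)); cupnow(0)
plan([((.624,-.1435,.175),np.pi,-1,2)])"
```

```text
[ 0.57230369 -0.40878986  0.1635631 ] 0.4766445818023243 [-0.43663299  0.63488003 -2.06818271] [ 0.32  0.92  0.5   1.39 -0.49  0.94 -0.63]
dir 180.0 cup [ 0.5723 -0.4088]
dir 0.0 cup [ 0.5723 -0.4088]
[ 0.009 -0.005 -1.   ]
[[-1,[-0.2,0.9,-4.4],[0,0,-0.1]],[-1,[-0.2,0.9,-4.4],[0,0.1,-0.1]],[-1,[-0.2,0.8,-4.4],[0,0,-0.1]],[-1,[-0.2,0.9,-4.4],[0,0.1,-0.1]],[-1,[-0.2,0.8,-4.5],[0,0,-0.1]]]
[[-1,[-0.2,0.9,-4.4],[0,0.1,0]],[-1,[0,0,0],[0,0,0]],[-1,[0,0,0],[0,0,0]],[-1,[0,0,0],[0,0,0]],[-1,[0,0,0],[0,0,0]]]
```

>>> {"name": "arm_command", "arguments": {
  "commands": [
    [-1,[-2,0.9,-4.4],[0,0,0]],
    [-1,[-2,0.9,-4.4],[0,0,0]],
    [-1,[-1,0.8,-4.4],[0,0,0]],
    [-1,[-0.5,0.9,-4.4],[0,0,0]],
    [-1,[-0.3,0.8,-4.5],[0,0,0]]
  ]
}}

```text
time: 54.62
tool_pos: [0.6114, -0.1852, 0.2143]
tool_rot: [-0.498, -0.501, -0.498, 0.504]
force: [1.2, -0.0, -1.8]
grip_width: 0.482
```

>>> {"name": "arm_command", "arguments": {
  "commands": [
    [-1,[0,0.9,-3.6],[0,0,0]],
    [-1,[0,0,0],[0,0,0]],
    [-1,[0,0,0],[0,0,0]],
    [-1,[0,0,0],[0,0,0]],
    [-1,[0,0,0],[0,0,0]]
  ]
}}

```text
time: 55.25
tool_pos: [0.6193, -0.1441, 0.2092]
tool_rot: [-0.496, -0.498, -0.502, 0.504]
force: [-0.1, -0.0, -2.1]
grip_width: 0.472
```

```bash
python3 -c "
from go import *
s=robot.sense(); print(s['tool_pos'],s['grip_width'],s['force'],s['qpos'].round(2)); cupnow(0)
im,c=shot('wrist','23wrist')
plan([((.626,-.1435,.165),np.pi,-1,2)])"
```

```text
[ 0.61934475 -0.14410464  0.20917648] 0.4723796360899623 [-0.08066512 -0.02459505 -2.14721459] [-0.14  0.8   0.57  1.57 -0.5   0.93 -0.98]
dir 179.8 cup [ 0.6193 -0.1441]
dir 359.8 cup [ 0.6193 -0.1441]
[-0.01 -0.   -1.  ]
[[-1,[4.4,0.7,-0.1],[-0.2,0,0.6]],[-1,[0,0,0],[0,0,0]],[-1,[0,0,0],[0,0,0]],[-1,[0,0,0],[0,0,0]],[-1,[0,0,0],[0,0,0]]]
```

>>> {"name": "arm_command", "arguments": {
  "commands": [
    [-1,[0,0.5,0],[0,0,0.6]],
    [-1,[0,0.3,0],[0,0,0]],
    [-1,[2,0,0],[0,0,0]],
    [-1,[2,0,0],[0,0,0]],
    [-1,[0,0,0],[0,0,0]]
  ]
}}

```text
time: 55.92
tool_pos: [0.6291, -0.1458, 0.1692]
tool_rot: [0.5, 0.502, 0.497, -0.501]
force: [-0.1, 0.3, -1.4]
grip_width: 0.476
```

```bash
python3 -c "
from go import *
s=robot.sense(); print(s['tool_pos'],s['grip_width'],s['force']); cupnow(0)
plan([((.6275,-.1435,.088),np.pi,-1,2)])"
```

```text
[ 0.62908972 -0.1458389   0.16918248] 0.4761693075125595 [-0.1206612   0.31432815 -1.44224278]
dir 179.7 cup [ 0.6291 -0.1458]
dir 359.7 cup [ 0.6291 -0.1458]
[ 0.004 -0.001 -1.   ]
[[-1,[4.1,-0.1,-0.1],[-0.2,0,-0.1]],[-1,[4,-0.1,-0.1],[-0.1,0.1,-0.1]],[-1,[0,0,0],[0,0,0]],[-1,[0,0,0],[0,0,0]],[-1,[0,0,0],[0,0,0]]]
```

>>> {"name": "arm_command", "arguments": {
  "commands": [
    [-1,[2.5,-0.2,-0.1],[0,0,0]],
    [-1,[2.5,-0.2,-0.1],[0,0,0]],
    [-1,[2,0,0],[0,0,0]],
    [-1,[0.7,0,0],[0,0,0]],
    [-1,[0,0,0],[0,0,0]]
  ]
}}

```text
time: 56.55
tool_pos: [0.6298, -0.1456, 0.0943]
tool_rot: [0.503, 0.503, 0.495, -0.499]
force: [0.2, 0.4, -0.5]
grip_width: 0.478
```

>>> {"name": "arm_command", "arguments": {
  "commands": [
    [-1,[0.5,-0.1,0],[0,0,-0.5]],
    [-1,[0.3,-0.1,0],[0,0,0]],
    [-1,[0,0,0],[0,0,0]],
    [-1,[0,0,0],[0,0,0]],
    [-1,[0,0,0],[0,0,0]]
  ]
}}

```text
time: 57.18
tool_pos: [0.6293, -0.1463, 0.088]
tool_rot: [0.501, 0.502, 0.496, -0.501]
force: [-0.3, 0.1, -2.3]
grip_width: 0.473
```

>>> {"name": "arm_command", "arguments": {
  "commands": [
    [-1,[0.3,0,0],[0,0,0]],
    [-1,[0,0,0],[0,0,0]],
    [0.3,[0,0,0],[0,0,0]],
    [0.4,[0,0,0],[0,0,0]],
    [0.4,[0,0,0],[0,0,0]]
  ]
}}

```text
time: 57.8
tool_pos: [0.6299, -0.1467, 0.0855]
tool_rot: [0.502, 0.502, 0.495, -0.501]
force: [0.3, 0.5, 0.3]
grip_width: 0.697
```

>>> {"name": "arm_command", "arguments": {
  "commands": [
    [0.4,[-2,0,0],[0,0,0]],
    [0.4,[-5,0,0],[0,0,0]],
    [0.6,[-5,0,0],[0,0,0]],
    [0.6,[-2,0,0],[0,0,0]],
    [0.6,[0,0,0],[0,0,0]]
  ]
}}

```text
time: 58.42
tool_pos: [0.6295, -0.1471, 0.2357]
tool_rot: [0.503, 0.503, 0.493, -0.5]
force: [0.3, -0.4, -0.8]
grip_width: 0.8
```

```bash
python3 -c "
from go import *
s=robot.sense(); print(s['tool_pos'],s['grip_width'],s['force'],s['qpos'].round(2))
plan([((.50,-.25,.23),np.pi,-1,0),((.43,-.20,.20),np.pi,-1,1)])"
```

```text
[ 0.62952015 -0.14711089  0.2356747 ] 0.8000653883106777 [ 0.3446903  -0.42953522 -0.75210173] [-0.14  0.78  0.59  1.53 -0.49  0.97 -0.99]
[[-1,[0.1,-3.2,2.6],[-0.1,0.1,-0.2]],[-1,[0.1,-3.2,2.6],[-0.1,0.1,-0.2]],[-1,[0.2,-3.3,2.6],[-0.1,0.1,-0.2]],[-1,[0.1,-3.2,2.5],[-0.1,0.1,-0.1]],[-1,[1.5,-3.5,-2.5],[0,0,0]]]
[[-1,[1.5,-3.5,-2.5],[0,0,0]],[-1,[0,0,0],[0,0,0]],[-1,[0,0,0],[0,0,0]],[-1,[0,0,0],[0,0,0]],[-1,[0,0,0],[0,0,0]]]
```

>>> {"name": "arm_command", "arguments": {
  "commands": [
    [-1,[0,-3.2,2.6],[0,0,0]],
    [-1,[0,-3.2,2.6],[0,0,0]],
    [-1,[0,-3.3,2.6],[0,0,0]],
    [-1,[0,-3.2,2.5],[0,0,0]],
    [-1,[1,-3.5,-2.5],[0,0,0]]
  ]
}}

```text
time: 59.05
tool_pos: [0.4618, -0.2276, 0.2225]
tool_rot: [0.505, 0.502, 0.493, -0.5]
force: [0.0, 1.1, -0.3]
grip_width: 0.0
```

>>> {"name": "arm_command", "arguments": {
  "commands": [
    [-1,[1,-3,-2],[0,0,0]],
    [-1,[0,0,0],[0,0,0]],
    [-1,[0,0,0],[0,0,0]],
    [-1,[0,0,0],[0,0,0]],
    [-1,[0,0,0],[0,0,0]]
  ]
}}

```text
time: 59.68
tool_pos: [0.4288, -0.2062, 0.2104]
tool_rot: [0.503, 0.502, 0.494, -0.501]
force: [-0.3, -0.5, -0.5]
grip_width: -0.001
```

```bash
python3 -c "
from go import *
s=robot.sense(); print(s['tool_pos'],s['grip_width'],s['force'])
plan([((.43,-.095,.10),np.pi,-1,2)])
im,c=nestcheck('24top'); im2,c2=shot('scene','24scene')
a=cv2.resize(im[130:290,200:400],None,fx=2,fy=2); b=cv2.resize(im2[140:300,140:340],None,fx=2,fy=2); cv2.imwrite('pics/24both.png',np.hstack([a,b]))
"
```

```text
[ 0.42877697 -0.20622265  0.21036081] -0.0014847780808739414 [-0.31534777 -0.46728636 -0.49703873]
[[-1,[2.7,0,-2.8],[-0.1,0.1,-0.1]],[-1,[2.8,0,-2.8],[-0.1,0.1,-0.1]],[-1,[2.7,0,-2.8],[-0.1,0.1,-0.2]],[-1,[2.8,0,-2.8],[-0.1,0.2,-0.1]],[-1,[0,0,0],[0,0,0]]]
[[-1,[0,0,0],[0,0,0]],[-1,[0,0,0],[0,0,0]],[-1,[0,0,0],[0,0,0]],[-1,[0,0,0],[0,0,0]],[-1,[0,0,0],[0,0,0]]]
xl [ 0.6307 -0.0192] 0.0557
l [ 0.5908 -0.0198] 0.0913
m [ 0.637  -0.0192] 0.0362
s [ 0.6322 -0.0214] 0.0271
```

View pics/24both.png

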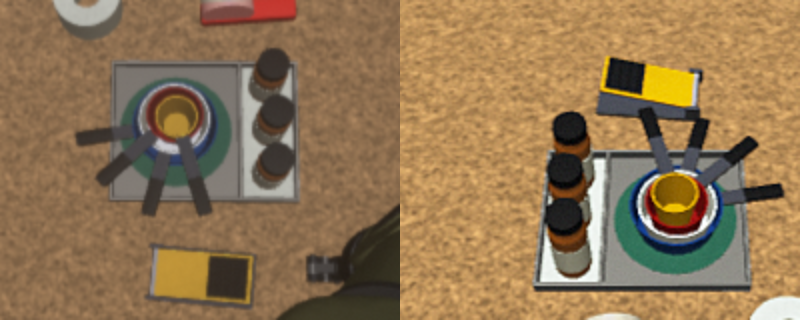

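Final view: four nested pans with fanned handles and three upright jars in the bay, with caps at (271,65), (275,113) and (274,160) in the crop. Treadle next.

>>> {"name": "arm_command", "arguments": {
  "commands": [
    [-1,[2.5,0,-2.8],[0,0,0]],
    [-1,[2.5,0,-2.8],[0,0,0]],
    [-1,[2.5,0,-2.8],[0,0,0]],
    [-1,[2,0,-2.4],[0,0,0]],
    [-1,[0,0,0],[0,0,0]]
  ]
}}

```text
time: 60.4
tool_pos: [0.4342, -0.0983, 0.1124]
tool_rot: [0.505, 0.503, 0.492, -0.501]
force: [0.1, -1.5, 0.2]
grip_width: 0.001
```

```bash
python3 -c "
from go import *
s=robot.sense(); print(s['tool_pos'],s['grip_width'],s['force'])
print(cast([(335.5,162),(337.5,186),(337,210)],.12,calib('top')).round(3))
plan([((.43,-.095,.055),np.pi,-1,2)])"
```

```text
[ 0.43424744 -0.09827199  0.11238861] 0.0007859496974131426 [ 0.08195974 -1.4826546   0.22221285]
[[ 0.685 -0.137  0.12 ]
 [ 0.625 -0.141  0.12 ]
 [ 0.566 -0.138  0.12 ]]
[[-1,[2.9,-0.3,-0.2],[-0.2,0.3,-0.4]],[-1,[2.8,-0.2,-0.2],[-0.2,0.3,-0.5]],[-1,[0,0,0],[0,0,0]],[-1,[0,0,0],[0,0,0]],[-1,[0,0,0],[0,0,0]]]
```

Jar caps are at x = 0.685, 0.625 and 0.566, y ≈ -0.139, all inside the bay. Now lowering onto the pad.

>>> {"name": "arm_command", "arguments": {
  "commands": [
    [-1,[2.8,-0.3,0],[0,0,0]],
    [-1,[2.7,-0.2,0],[0,0,0]],
    [-1,[1,0,0],[0,0,0]],
    [-1,[1,0,0],[0,0,0]],
    [-1,[0,0,0],[0,0,0]]
  ]
}}

```text
time: 61.02
tool_pos: [0.4378, -0.1067, 0.0406]
tool_rot: [0.506, 0.504, 0.488, -0.502]
force: [-0.4, 1.4, 2.7]
grip_width: 0.001
```

>>> {"name": "arm_command", "arguments": {
  "commands": [
    [-1,[0.8,0,0],[0,0,0]],
    [-1,[0.8,0,0],[0,0,0]],
    [-1,[0.8,0,0],[0,0,0]],
    [-1,[0.8,0,0],[0,0,0]],
    [-1,[0.8,0,0],[0,0,0]]
  ]
}}

```text
time: 61.65
tool_pos: [0.4426, -0.1094, 0.018]
tool_rot: [-0.497, -0.504, -0.493, 0.507]
force: [-12.9, 4.6, 105.7]
grip_width: -0.0
```

Force is high at the stop, so I lift at once.

>>> {"name": "arm_command", "arguments": {
  "commands": [
    [-1,[-0.4,0,0],[0,0,0]],
    [-1,[-0.3,0,0],[0,0,0]],
    [-1,[-2,0,0],[0,0,0]],
    [-1,[-4,0,0],[0,0,0]],
    [-1,[-4,0,0],[0,0,0]]
  ]
}}

```text
time: 62.28
tool_pos: [0.4442, -0.1094, 0.13]
tool_rot: [-0.497, -0.506, -0.491, 0.506]
force: [1.1, 0.3, -0.1]
grip_width: 0.002
```

```bash
python3 -c "
from go import *
s=robot.sense(); print(s['time'],s['tool_pos'],s['force'])
im,c=nestcheck('25top')
y=blob(im,(18,150,60),(35,255,255),(270,240,335,290)); print('treadle',y.min(0),y.max(0))
y=blob(cv2.imread('pics/24top.png'),(18,150,60),(35,255,255),(270,240,335,290)); print('before',y.min(0),y.max(0))"
```

```text
62.275 [ 0.44423806 -0.1094196   0.12998435] [ 1.07202857  0.26298284 -0.08554214]
xl [ 0.6306 -0.0192] 0.0558
l [ 0.5908 -0.0198] 0.0913
m [ 0.637  -0.0192] 0.0362
s [ 0.6322 -0.0214] 0.0271Traceback (most recent call last):
  File "<string>", line 5, in <module>
    y=blob(im,(18,150,60),(35,255,255),(270,240,335,290)); print('treadle',y.min(0),y.max(0))
                                                                           ^^^^^
AttributeError: 'NoneType' object has no attribute 'min'
```

I'll press again, gently, to be sure of the hold time at the stop.

>>> {"name": "arm_command", "arguments": {
  "commands": [
    [-1,[2.5,-1,-1],[0,0,0]],
    [-1,[2.5,-0.4,-0.5],[0,0,0]],
    [-1,[2,0,0],[0,0,0]],
    [-1,[0.5,0,0],[0,0,0]],
    [-1,[0,0,0],[0,0,0]]
  ]
}}

```text
time: 62.95
tool_pos: [0.4408, -0.098, 0.0576]
tool_rot: [0.504, 0.508, 0.484, -0.504]
force: [-0.0, -0.0, 0.5]
grip_width: 0.001
```

>>> {"name": "arm_command", "arguments": {
  "commands": [
    [-1,[0.7,0,0],[0,0,0]],
    [-1,[0.7,0,0],[0,0,0]],
    [-1,[0,0,0],[0,0,0]],
    [-1,[0,0,0],[0,0,0]],
    [-1,[0,0,0],[0,0,0]]
  ]
}}

```text
time: 63.58
tool_pos: [0.4424, -0.099, 0.044]
tool_rot: [0.505, 0.508, 0.483, -0.504]
force: [-0.2, 0.1, 1.2]
grip_width: -0.004
```

>>> {"name": "arm_command", "arguments": {
  "commands": [
    [-1,[0.8,0,0],[0,0,0]],
    [-1,[0.6,0,0],[0,0,0]],
    [-1,[0.3,0,0],[0,0,0]],
    [-1,[0,0,0],[0,0,0]],
    [-1,[0,0,0],[0,0,0]]
  ]
}}

```text
time: 64.2
tool_pos: [0.445, -0.1002, 0.0299]
tool_rot: [-0.501, -0.506, -0.486, 0.507]
force: [-2.2, 0.3, 4.0]
grip_width: -0.001
```

>>> {"name": "arm_command", "arguments": {
  "commands": [
    [-1,[0.5,-0.1,0],[0,0,0]],
    [-1,[0.4,0,0],[0,0,0]],
    [-1,[0.3,0,0],[0,0,0]],
    [-1,[0.2,0,0],[0,0,0]],
    [-1,[0.2,0,0],[0,0,0]]
  ]
}}

```text
time: 64.82
tool_pos: [0.4451, -0.1006, 0.0228]
tool_rot: [-0.498, -0.506, -0.489, 0.508]
force: [-4.6, 0.1, 28.7]
grip_width: -0.002
```

>>> {"name": "arm_command", "arguments": {
  "commands": [
    [-1,[0.2,0,0],[0,0,0]],
    [-1,[0.2,0,0],[0,0,0]],
    [-1,[0.2,0,0],[0,0,0]],
    [-1,[0.2,0,0],[0,0,0]],
    [-1,[-1,0,0],[0,0,0]]
  ]
}}

```text
time: 65.45
tool_pos: [0.4452, -0.1001, 0.0332]
tool_rot: [0.496, 0.508, 0.489, -0.507]
force: [-1.3, 1.4, 3.2]
grip_width: -0.001
```

>>> {"name": "arm_command", "arguments": {
  "commands": [
    [-1,[-4,0,0],[0,0,0]],
    [-1,[-5,0,0],[0,0,0]],
    [-1,[-3,-2,4],[0,0,0]],
    [-1,[0,-2,5],[0,0,0]],
    [-1,[0,0,5],[0,0,0]]
  ]
}}

```text
time: 66.08
tool_pos: [0.4088, -0.236, 0.1571]
tool_rot: [0.503, 0.505, 0.492, -0.5]
force: [1.3, 0.2, -0.3]
grip_width: -0.001
```

>>> {"name": "arm_command", "arguments": {
  "commands": [
    [-1,[0,0,3],[0,0,0]],
    [-1,[0,0,0],[0,0,0]],
    [-1,[0,0,0],[0,0,0]],
    [-1,[0,0,0],[0,0,0]],
    [-1,[0,0,0],[0,0,0]]
  ]
}}

```text
time: 66.7
tool_pos: [0.4112, -0.2688, 0.1573]
tool_rot: [0.505, 0.505, 0.491, -0.499]
force: [-0.9, 0.6, 0.6]
grip_width: 0.005
```

```bash
python3 -c "
from go import *
s=robot.sense(); print(s['time'],s['tool_pos'],s['force'])
im,c=nestcheck('26top')
for n in ('24top','26top'):
  t=cv2.imread(f'pics/{n}.png'); y=blob(t,(18,150,60),(35,255,255),(265,240,335,290)); print('treadle',n,y.min(0),y.max(0),cv2.contourArea(y))
a,b=[cv2.GaussianBlur(cv2.imread(f'pics/{n}.png'),(5,5),0).astype(int) for n in ('24top','26top')]
print('max diff tray',np.abs(a-b)[155:240,225:360].max(),'treadle',np.abs(a-b)[245:290,268:332].max())
for n in ('0top','26top'):
  t=cv2.imread(f'pics/{n}.png'); r=blob(t,(0,150,80),(8,255,255),(290,115,360,150)); w=blob(t,(0,0,120),(180,40,255),(215,100,270,155)); print(n,'tape',r.mean(0).round(1),'roll',w.mean(0).round(1))
"
```

```text
66.7 [ 0.41121409 -0.26880567  0.1572795 ] [-0.89515265  0.56534918  0.64996464]
xl [ 0.6307 -0.0192] 0.0557
l [ 0.6084 -0.0416] 0.0814
m [ 0.637  -0.0192] 0.0362
s [ 0.6322 -0.0214] 0.0271
treadle 24top [278 254] [326 281] 1051.5
treadle 26top [278 254] [326 280] 585.0
max diff tray 6 treadle 87
0top tape [325.6 136.9] roll [242.9 126.5]
26top tape [325.6 136.9] roll [242.9 126.6]
```

```bash
python3 -c "
from go import *
im,c=shot('scene','26scene'); a=cv2.imread('pics/24scene.png')
for t in (a,im):
  y=blob(t,(18,150,60),(35,255,255),(230,160,300,205)); print(y.min(0),y.max(0),cv2.contourArea(y))
d=np.abs(cv2.GaussianBlur(a,(5,5),0).astype(int)-cv2.GaussianBlur(im,(5,5),0)).max(2); print('diff treadle',d[162:205,232:298].max(),(d[162:205,232:298]>25).sum(),'tray',d[195:290,205:335].max())
"
```

```text
[240 168] [286 193] 470.5
[240 168] [286 193] 471.0
diff treadle 4 0 tray 4
```

The scene view of the treadle is pixel-identical to before the press, so it has sprung back up. The change in the top view came from the arm over the treadle. Handing in.

```bash
python3 -c "
from rig import ticket
print(ticket.job_done())"
```

```text
the job is handed in; nothing more can be done
None
```

I nested all four pans on the felt (blue, white, red, yellow), with the handles fanned about 32° apart. Then I stood the three jars in the jar bay, pressed the treadle and handed in at about 67 s. No verdict came back.

**Last checks**
- **Pans:** the last top view put the blue, red and yellow centres within about 8 mm of the felt centre. A stray pixel spoiled the white pan's last two or three measurements. It was good right after nesting, and the tray then looked unchanged in before/after pictures. I judged the gaps between handles from the pictures and the placing angles (about 58 mm between grip points), not by a separate measurement.
- **Jars:** all three looked upright, with caps at x of about 0.566, 0.625 and 0.685 m and y of about -0.14 m, inside the bay.
- **Treadle:** pressed twice. The first press went too hard, reading 105.7 N at the end of a move against the 120 N limit. The second was gentle, about 29 N at the stop and held about half a second. In the scene view the treadle looks the same as before the press. The last top view showed a smaller yellow area on it, which I put down to the arm over it and did not check separately.
- **Bystanders:** the label roll and tape dispenser did not move in the pictures.

I saw no sign of a knocked pan or a slipped grip.

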